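# Lay out the bench for a small repair

### The job

Get the bench ready for a repair: lay the pliers flat on the middle of the bench block, lengthwise with the jaws pointing right, and stand the solder reel on the middle of the wooden box's lid. Stand the glue bottle between the block and the box, in line with the block and about 3 cm off the end of the block that faces the box, and stand the black-capped jar about 3 cm off the box's left-hand end, in line with the box. Left and right are as the robot sees them; leave the blue parts tray and the mug where they are.

Things in the scene. Friction and masses are not known exactly. Their poses are not given: they have to be found in the camera images.
- pliers: small pointed pliers lying flat, yellow grips and steel jaws, 50 x 102 x 11 mm, 80 g, loose. Origin: centre of the underside. Own y axis runs along the pliers: jaw tips at y = -51 mm, grip ends at y = +51 mm. The jaws part (y from -51 to -3) is at most 18 mm wide across x, 9 mm high, 11 mm at the pivot (y = -8 mm); the two grips spread from there to 50 mm. A good grasp is across x at y = -12 mm. At the start the jaws point roughly to the robot's right, within 0.4 rad.
- pliers_jaw_tip (a point): tip of the pliers' jaws: 51 mm from their origin along their own -y, 5 mm above the underside.
- solder_reel: reel of solder wire standing on its flange, orange top and blue flanges, body a round disc 55 mm across and 35 mm high, 220 g, loose; a short wire end sticks out to one side. Origin: in the underside, but NOT on the axis: the reel's axis is at (-15, +3) mm in its own frame.
- reel_axis (a point): the centre of the round reel: the point of the reel's axis at its underside.
- glue_bottle: upright squeeze bottle, white with a red nozzle cap, round, 38 mm across up to 84 mm height, narrower above, 130 mm high, 70 g, loose. Origin: centre of the underside.
- primer_jar: grey round jar with a black screw cap, 66 mm across, 70 mm high (cap 64 mm across, from 50 mm up), 140 g, loose. Not the taller green-lidded jar. Origin: centre of the underside.
- bench_block: flat light-wood block with burn marks, 70 x 125 x 20 mm, fixed to the desk. Origin: centre of the underside; own x across its width (70 mm), own y along its length (125 mm), +y roughly to the robot's left (within 0.17 rad). Top 20 mm above the desk.
- wooden_box: small brown wooden box with a shut lid, 71 x 113 x 50 mm, fixed to the desk. Origin: centre of the underside; own x across its width (71 mm); own y along its length (113 mm), +y roughly to the robot's left (within 0.17 rad). The lid is flat, 50 mm above the desk.
- parts_tray: blue divided tray with small screws, 66 x 110 x 22 mm, loose bystander, to be left alone. Origin: centre of the underside.
- orange_mug: orange mug, 69 x 90 x 68 mm with its handle, loose bystander, to be left alone. Origin: centre of the underside, handle along own -y.
Mind the look-alikes: they are no part of the job. There is more than one size of the solder_reel; the one meant has the size given above.

How it is judged:
By the outcome, as a careful person would: the job done as asked, in the order asked, and still so for the second after the job is handed in, with the robot touching nothing.
It also fails if it takes over 106 s, if anything falls off the work surface, if the arm or the gripper's body presses on something with over 40 N, if the wrist force passes 120 N, or if a joint passes its speed limit or range.

### The arm

A 6-joint arm with a two-finger parallel gripper is mounted at the origin on a cart in front of the work surface, level with it; the furniture and walls round the work are solid. World frame = base frame: x ahead of the robot, y to its left, z up, the work surface at z = 0. Lengths are in m, angles in degrees, forces in N, time in s.
With the tool pointing down it reaches from about 0.25 to 0.725 m from the base axis. Payload 9.7 kg.
Tool frame: the origin (TCP) lies midway between the tips of the shut fingers; the grasp point (between the pads) lies 19 mm behind it; z points along the fingers, y is the direction in which the jaws open and shut (so a half turn about z gives the same grasp; the last joint's range is limited). The gripper opens to 85 mm and grips with 20 to 120 N. Pads are 22 mm wide; open, the fingers measure 114 mm over their backs; the gripper's body (76 mm by 85 mm) begins 54 mm behind the grasp point. The pads swing forward as they close: fully open they stand 13 mm farther back than shut.
Start: joints at [-71.963, 4.979, 10.078, 95.1, 0, 90], TCP at [0.17, -0.523, 0.231] pointing down, gripper open.
Joint ranges: [-179.16, 179.16], [-48.56, 103.87], [-65.8, 70.77], [-126.05, 130.52], [-82.76, 87.17], [-180, 180]. Speed limits (degrees/s): [127.2, 127.2, 147.25, 180, 180, 180].

### API

Orientations are given as [roll, pitch, yaw] about the fixed x, y, z axes, in that order (R = Rz(yaw) Ry(pitch) Rx(roll)).
In Python, from workcell import get_obs, camera, get_calibration, job_done gives the robot as it stands.
- The arm moves only by the tool play_rows, never from a script. Its argument "commands" is text: rows parted by semicolons, each of 5 numbers parted by spaces: the opening, from 0 (shut) to 1 (fully open), then the shift along the world's x, y, z in mm, then the turn about the world's z in degrees. A call has 1 to 10 rows; each row is the pose to reach, as a shift and turn from the pose commanded when the call began; what a row does not reach only later rows make up. A row lasts 1/12 s, in which the tool goes at most 41.7 mm and 7.16 degrees, less where a joint would pass 70% of its speed; a pose out of reach is approached as far as the arm can. A call with a gripper value outside its range is refused whole. The fingers move at their own pace and stop on an object; "force" is the grip in N (left out, the last holds). Time passes only in rows, so rows that repeat a pose let the fingers close. It gives the time, the measured TCP pose, the force and the opening at its end, in the units of the state.
- get_obs(): the state, without advancing time (a new reading comes with each control period).
- camera(name): name is "scene" or "side" or "wrist"; returns the picture (420x560x3 uint8, red, green, blue); there is no depth.
- get_calibration(name): a dict with "fx", "fy", "cx", "cy" (pixels), "eye" and "attitude" of the camera in the world; the wrist camera has in their place "mount" (4x4, takes a point from camera to tool coordinates, whose origin is the TCP and whose axes are the flange's). Camera axes: x right, y down, z forward; pixel columns grow to the right and rows downward; lengths in m; the calibration is good to about 2 mm. A picture is of the moment at which its call begins: read the wrist's pose just before it. get_calibration takes no time and is no camera call.
- job_done(): hands the job in, once; it reports no verdict.
The state is a dict: "time": time; "q": joint angles; "qd": joint speeds; "joint_efforts": joint torques, N m; "ee_pos": TCP position; "tcp_rot": TCP orientation; "wrist_force": force on the tool from outside, world axes, zero at the start; "torque": the same for the moment, N m; "opening": finger opening in m.
Only numpy, scipy, OpenCV 4.12 (cv2) and the standard library are available. Lean on these libraries where they do the work, as an engineer would, in place of code of your own. Each camera call takes 0.05 s, during which the arm holds its last target.

## Working session

There is one attempt and no reset: what is moved stays moved. The work goes in short steps, Python scripts to look and compute and a tool call to move; the robot and the scene stay as the last step left them, time stands still between calls to the robot, and variables do not carry over. Pictures are saved under pics/ and viewed, and the job is handed in when it is done.

Besides the shell and the picture viewer there is one more tool, called after "Emit:" as name(argument=value, ...), one argument or row to a line, values as JSON. play_rows: Moves the arm, as the interface text tells. Its arguments: {"type":"object","properties":{"commands":{"type":"string"},"force":{"type":"number"}},"required":["commands"]}

```bash
mkdir -p pics; ls
python3 - <<'E'
from workcell import *
import cv2
for n in("scene","side"):
    c=get_calibration(n);print(n,c)
    cv2.imwrite(f"pics/{n}0.png",camera(n)[:,:,::-1])
print(get_calibration("wrist"))
o=get_obs();print(o)
E
```

```text
pics
scene {'fx': 426.7279082606547, 'fy': 426.7279082606547, 'cx': 280.6086354141703, 'cy': 215.892094624011, 'eye': array([-0.14645882,  0.39962493,  0.53932409]), 'attitude': array([-119.38403479,    0.79987944, -121.88546259])}
side {'fx': 432.1027806235841, 'fy': 432.1027806235841, 'cx': 286.48060358224717, 'cy': 207.5035636637093, 'eye': array([ 0.47443772, -1.03271793,  0.64299258]), 'attitude': array([-120.58163514,   -0.9048525 ,   -5.32466627])}
{'fx': 300.96262428893607, 'fy': 300.96262428893607, 'cx': 277.7966379009884, 'cy': 206.75435139725843, 'mount': array([[-3.56945051e-04, -9.53108812e-01, -3.02627601e-01,
         7.87761982e-02],
       [ 9.99999804e-01, -1.84724099e-04, -5.97707590e-04,
         6.95449915e-04],
       [ 5.13777760e-04, -3.02627755e-01,  9.53108692e-01,
        -1.42856872e-01],
       [ 0.00000000e+00,  0.00000000e+00,  0.00000000e+00,
         1.00000000e+00]])}
{'time': 0.1, 'q': array([-7.19648352e+01,  5.00629151e+00,  1.00409777e+01,  9.51004440e+01,
        2.03829710e-03,  9.00004197e+01]), 'qd': array([-0.0469583 , -0.05268523,  0.09506855, -0.00844655, -0.02637846,
       -0.09136242]), 'joint_efforts': array([ 1.52463981e-04, -5.21562660e+01,  4.65652370e+01,  1.59875827e-02,
        3.00391093e-06, -5.67479589e-06]), 'ee_pos': array([ 0.17022734, -0.52278111,  0.23068764]), 'tcp_rot': array([-1.79934242e+02, -2.03781403e-03,  1.80347428e+01]), 'wrist_force': array([ 0.63960458, -0.23103889,  0.3262277 ]), 'torque': array([ 0.05837267, -0.00793592,  0.04875061]), 'opening': 0.08558946190863312}
```

View pics/scene0.png

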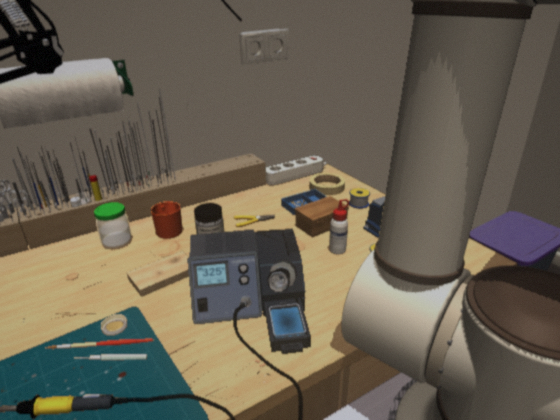

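View pics/side0.png

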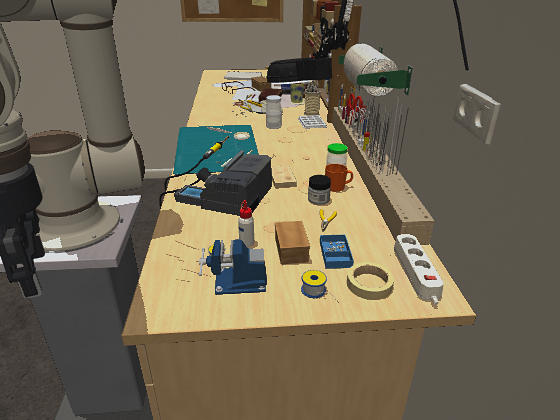

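The scene view shows the pliers at (255,218), black-capped jar at (208,222), glue bottle at (339,232), box at (320,215) and block at (160,272). The side view shows a reel at (314,283), and another may be hidden behind the arm in the scene view at about (375,248). Next I'll write the helpers and make enlarged crops.

```bash
cat > h.py <<'E'
import numpy as np, cv2
from scipy.spatial.transform import Rotation as R
from workcell import *
def cam(n,obs=None):
    c=get_calibration(n)
    K=np.array([[c['fx'],0,c['cx']],[0,c['fy'],c['cy']],[0,0,1]])
    if n=="wrist":
        o=obs or get_obs(); T=np.eye(4);T[:3,:3]=R.from_euler('xyz',o['tcp_rot'],degrees=True).as_matrix();T[:3,3]=o['ee_pos']
        M=T@c['mount']; return K,M[:3,3],M[:3,:3]
    return K,np.array(c['eye']),R.from_euler('xyz',c['attitude'],degrees=True).as_matrix()
def ray(C,uv):
    K,e,A=C; d=A@np.linalg.inv(K)@np.array([uv[0],uv[1],1.]); return e,d/np.linalg.norm(d)
def onz(C,uv,z):
    e,d=ray(C,uv); return e+d*(z-e[2])/d[2]
def proj(C,p):
    K,e,A=C; v=K@(A.T@(np.asarray(p,float)-e)); return v[:2]/v[2]
def snap(n,name):
    o=get_obs(); im=camera(n)[:,:,::-1].copy(); cv2.imwrite(f"pics/{name}.png",im); return im,cam(n,o)
def crop(im,x0,y0,x1,y1,s,name):
    cv2.imwrite(f"pics/{name}.png",cv2.resize(im[y0:y1,x0:x1],None,fx=s,fy=s,interpolation=cv2.INTER_CUBIC))
E
python3 - <<'E'
from h import *
s=cv2.imread("pics/side0.png");crop(s,170,130,420,310,3.2,"c1")
s2=cv2.imread("pics/scene0.png");crop(s2,80,160,400,300,2.5,"c2")
C=cam("side")
for n,uv,z in [("block",(285,172),.02),("box",(292,228),.05),("glue base",(246,245),0),("jar base",(319,200),0),("pliers",(328,217),.005),("reel top",(314,276),.035),("tray",(336,250),.01),("mug base",(337,187),0),("green base",(337,170),0),("vise",(240,290),0)]:
    print(n,onz(C,uv,z).round(3))
E
```

```text
block [0.599 0.245 0.02 ]
box [ 0.581 -0.135  0.05 ]
glue base [ 0.465 -0.13   0.   ]
jar base [0.688 0.088 0.   ]
pliers [ 0.696 -0.018  0.005]
reel top [ 0.612 -0.306  0.035]
tray [ 0.687 -0.181  0.01 ]
mug base [0.759 0.167 0.   ]
green base [0.783 0.291 0.   ]
vise [ 0.45  -0.299  0.   ]
```

View pics/c1.png

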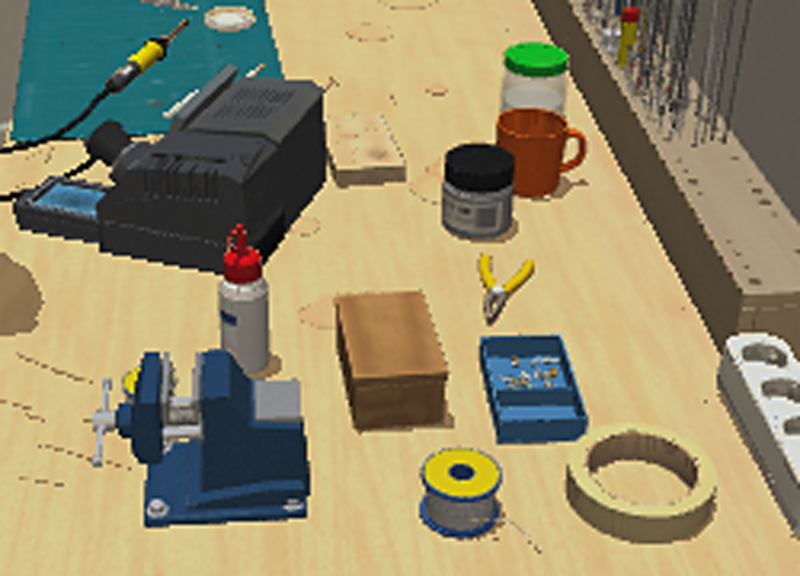

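View pics/c2.png

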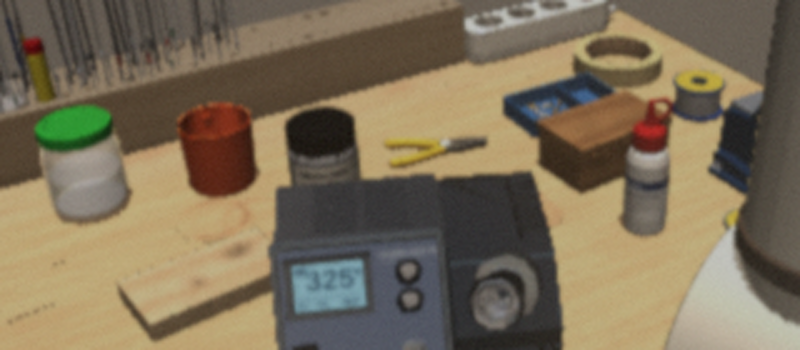

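The side view has two yellow-topped reels. One stands in the open at (314,283), and the other is partly hidden behind the vise at about (212,250). I'll move the wrist camera over the bench to measure both.

Emit:
play_rows(
  commands="1 40 40 60 0;1 330 323 120 -18;1 330 323 120 -18;1 330 323 120 -18;1 330 323 120 -18;1 330 323 120 -18;1 330 323 120 -18;1 330 323 120 -18;1 330 323 120 -18;1 330 323 120 -18",
)

```text
time: 0.93
ee_pos: [0.4497, -0.2486, 0.3366]
tcp_rot: [-180.0, 0.0, 0.0]
wrist_force: [-0.1, -1.7, 0.1]
opening: 0.0853
```

Emit:
play_rows(
  commands="1 0 0 0 0;1 0 0 0 0;1 0 0 0 0;1 0 0 0 0;1 0 0 0 0",
)

```text
time: 1.35
ee_pos: [0.4479, -0.2514, 0.3361]
tcp_rot: [-180.0, 0.0, -0.1]
wrist_force: [-0.2, -0.9, -0.3]
opening: 0.0853
```

Run:
```python
from h import *
o=get_obs();print(o['ee_pos'],o['tcp_rot'],o['time'],np.abs(o['qd']).max())
im,C=snap("wrist","w1"); np.savez("w1.npz",K=C[0],e=C[1],A=C[2])
```

```text
[ 0.44786313 -0.2513721   0.33614446] [-1.79996204e+02  2.44190034e-02 -7.99299444e-02] 1.35 0.3008012067865772
```

View pics/w1.png

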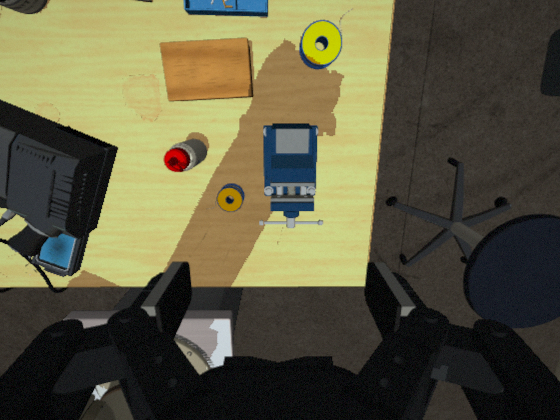

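From above, the reel at (321,43) is larger, yellow and has a wire end. The one at (230,198) is smaller and orange, in shadow. I'll measure both diameters.

Run:
```python
from h import *
im=cv2.imread("pics/w1.png");z=np.load("w1.npz");C=(z['K'],z['e'],z['A'])
hsv=cv2.cvtColor(im,cv2.COLOR_BGR2HSV)
for (u,v) in [(321,43),(230,198)]:
    m=cv2.inRange(hsv,(10,110,60),(35,255,255)); r=np.zeros_like(m);cv2.circle(r,(u,v),26,255,-1);m&=r
    cs=max(cv2.findContours(m,0,2)[0],key=cv2.contourArea);h=cv2.convexHull(cs)
    P=np.array([onz(C,p[0],.035)[:2] for p in h]); 
    c,rad=cv2.minEnclosingCircle((P*1000).astype(np.float32));print((u,v),np.round(c),"yellow dia at z35",2*rad,"bbox",np.ptp(P,0)*1000, im[v+8,u+8], hsv[v,u+12])
crop(im,170,0,380,240,3,"c3")
s=cv2.imread("pics/side0.png");crop(s,195,230,345,310,5,"c4")
```

```text
(321, 43) [ 612. -309.] yellow dia at z35 50.984134674072266 bbox [50.73214128 49.12485617] [  0 207 196] [ 31 255 209]
(230, 198) [ 399. -177.] yellow dia at z35 83.98516845703125 bbox [82.99878103 79.78024675] [  0 130 174] [118  55  79]
```

View pics/c3.png

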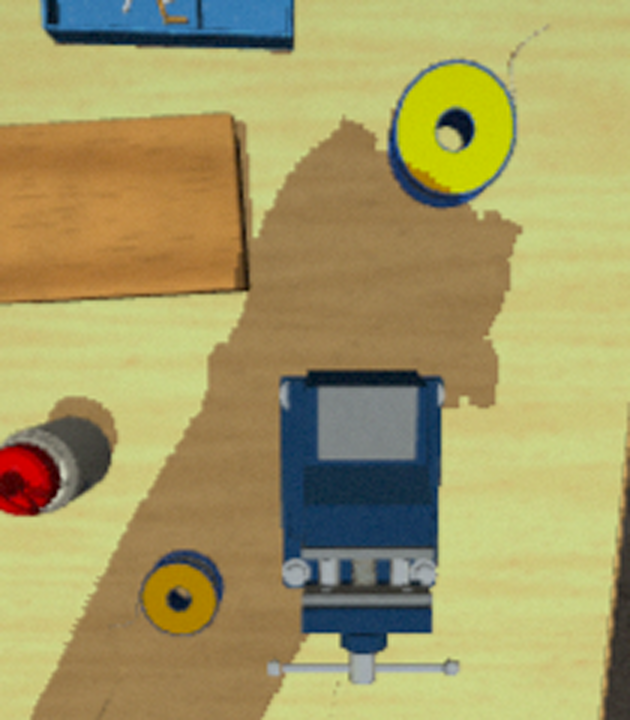

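View pics/c4.png

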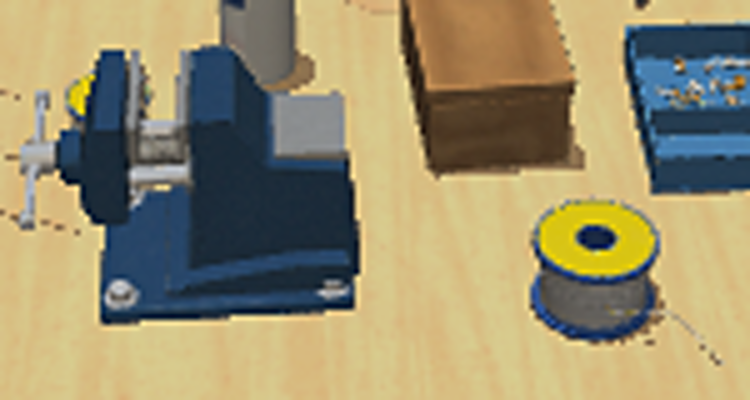

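The reel at wrist pixel (321,43), which is (314,283) in the side view, has a yellow face 51 mm across plus a blue rim, so about 55 mm, and a short wire end. The one at (230,198) is only about 30 mm across and is the look-alike. The target is the reel at (0.612, -0.309). Next I'll look at the left part of the bench.

Emit:
play_rows(
  commands="1 80 310 20 0;1 80 310 20 0;1 80 310 20 0;1 80 310 20 0;1 80 310 20 0;1 80 310 20 0;1 80 310 20 0;1 80 310 20 0;1 80 310 20 0;1 80 310 20 0",
)

```text
time: 2.23
ee_pos: [0.5301, 0.0295, 0.356]
tcp_rot: [-178.7, 0.1, 2.6]
wrist_force: [0.3, -0.1, 0.2]
opening: 0.0855
```

Emit:
play_rows(
  commands="1 0 0 0 0;1 0 0 0 0;1 0 0 0 0;1 0 0 0 0",
)

```text
time: 2.57
ee_pos: [0.5298, 0.029, 0.3566]
tcp_rot: [-178.7, 0.0, 2.5]
wrist_force: [-0.3, 0.7, 0.0]
opening: 0.0856
```

Run:
```python
from h import *
o=get_obs();print(o['ee_pos'],o['tcp_rot'],o['time'],np.abs(o['qd']).max())
im,C=snap("wrist","w2"); np.savez("w2.npz",K=C[0],e=C[1],A=C[2])
cv2.imwrite("pics/w2b.png",cv2.resize(im,(800,600),interpolation=cv2.INTER_CUBIC))
```

```text
[0.52975923 0.02896721 0.35658413] [-1.78724506e+02  9.07010110e-03  2.50302422e+00] 2.5667 0.3227733895429325
```

View pics/w2b.png

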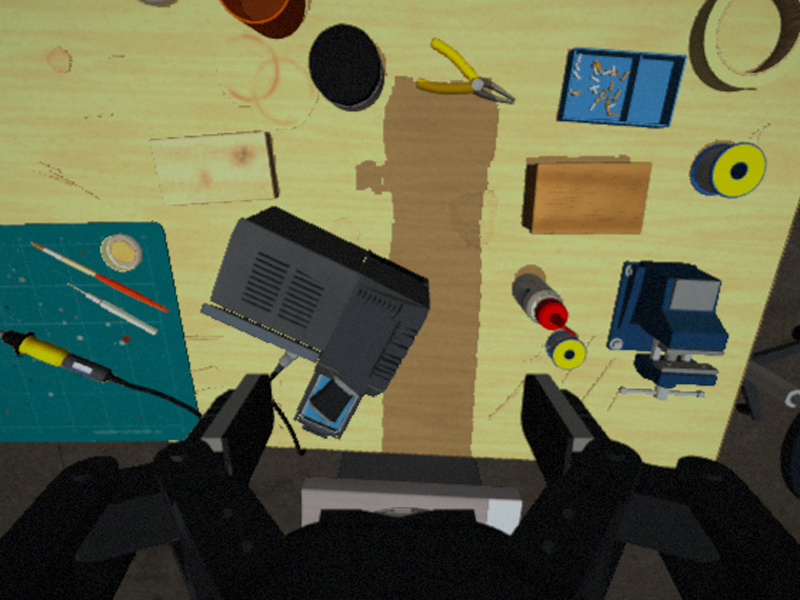

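The wrist view (scaled ×1.43) shows the block at (215,168) and the box at (590,197). The jar's cap is at (347,66), the pliers at (465,75) with their tip at about (512,102), the glue bottle at (538,295) and the reel at (735,170). Now I'll measure them.

Run:
```python
from h import *
print(get_obs()['q'].round(2))
im=cv2.imread("pics/w2.png");z=np.load("w2.npz");C=(z['K'],z['e'],z['A'])
crop(im,95,80,205,155,7,"c5"); crop(im,355,95,470,175,6.5,"c6"); crop(im,280,15,370,80,8,"c7"); crop(im,205,5,280,85,7,"c8")
```

```text
[  2.46   7.46  27.21 109.76   1.28 179.94]
```

View pics/c5.png

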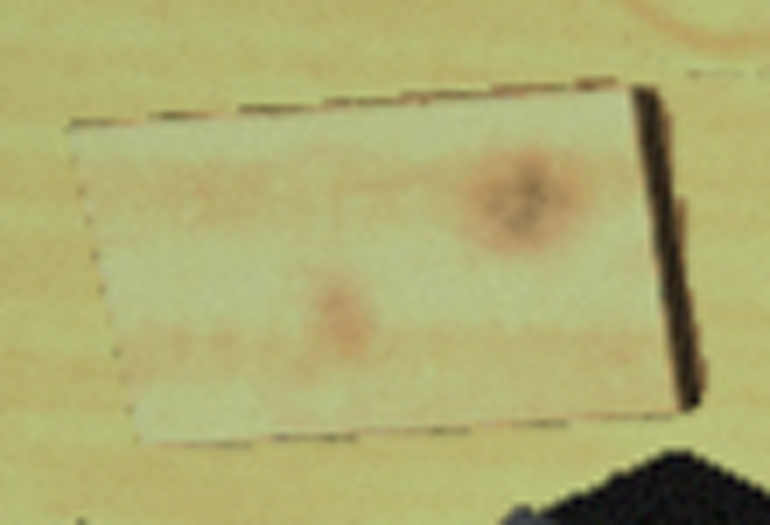

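View pics/c6.png

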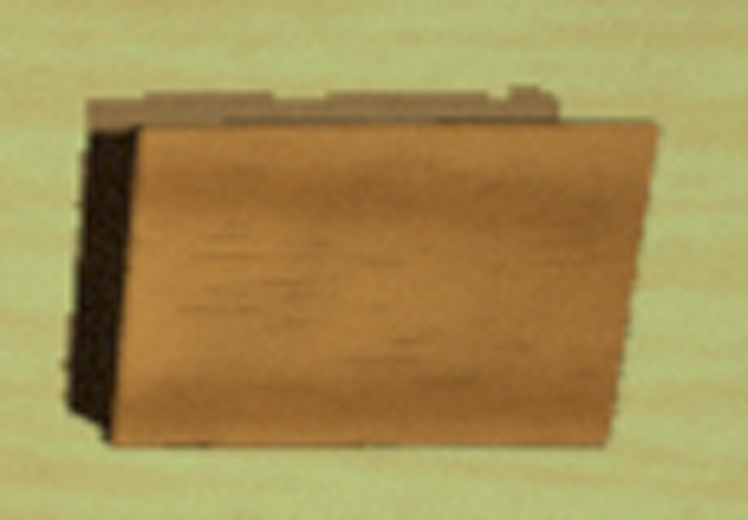

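View pics/c7.png

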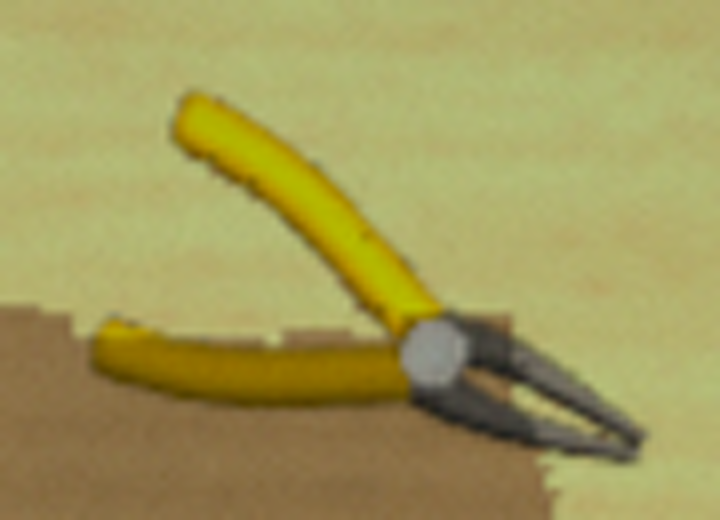

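View pics/c8.png

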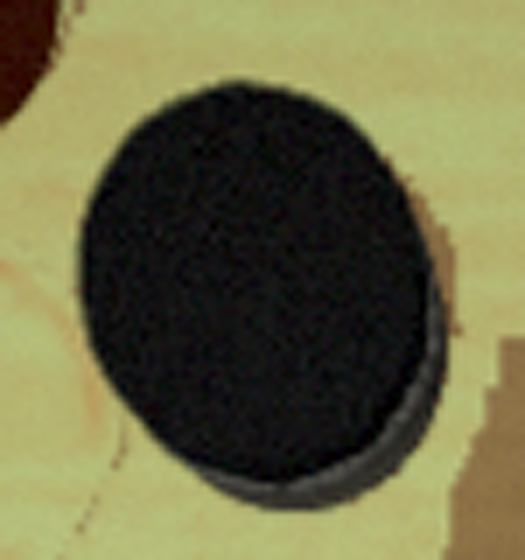

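Run:
```python
from h import *
im=cv2.imread("pics/w2.png");z=np.load("w2.npz");C=(z['K'],z['e'],z['A'])
def rect(name,pts,s,off,zz):
    P=np.array([onz(C,(p[0]/s+off[0],p[1]/s+off[1]),zz)[:2] for p in pts])
    TL,TR,BR,BL=P; ax=(TL-TR+BL-BR)/2; c=P.mean(0)
    print(name,c.round(4),"len",np.linalg.norm(ax).round(4),"wid",np.linalg.norm((TL+TR-BL-BR)/2).round(4),"+y axis",(ax/np.linalg.norm(ax)).round(3),"angle of +y from world y",np.degrees(np.arctan2(-ax[0],ax[1])).round(2))
rect("block",[(68,126),(632,88),(680,412),(140,443)],7,(95,80),.02)
rect("box",[(137,127),(657,122),(605,445),(112,443)],6.5,(355,95),.05)
f=lambda p,zz:onz(C,(p[0]/8+280,p[1]/8+15),zz)[:2]
tip=f((640,440),.005);piv=f((435,355),.011);g1=f((192,95),.005);g2=f((98,350),.005)
print("pliers tip",tip,"pivot",piv,"g",g1,g2,"len tip-gripmid",np.linalg.norm(tip-(g1+g2)/2),"tip-piv",np.linalg.norm(tip-piv))
for d in (piv-tip,(g1+g2)/2-tip): print("ydir angle from world +y",np.degrees(np.arctan2(-d[0],d[1])))
# jar
hsv=cv2.cvtColor(im,cv2.COLOR_BGR2HSV)
def blob(m,c,r):
    q=np.zeros_like(m);cv2.circle(q,c,r,255,-1);m=m&q
    k=max(cv2.findContours(m,0,1)[0],key=cv2.contourArea);return cv2.convexHull(k)
def circ(name,h,zz):
    P=np.array([onz(C,p[0],zz)[:2] for p in h]);(e,(a,b),_)=cv2.fitEllipse((P*1000).astype(np.float32));print(name,np.round(e,1),a,b)
circ("jar",blob(cv2.inRange(im,(0,0,0),(45,45,45)),(242,46),36),.07)
circ("reel yellow",blob(cv2.inRange(hsv,(15,120,60),(35,255,255)),(517,118),26),.035)
# station corner points assumed heights, glue
for n,p,zz in [("stn",(274,207),.1),("stn",(429,285),.1),("stn",(203,307),0),("stn",(429,285),.0),("gluecap",(552,315),.105),("smallreel",(566,352),.02),("mugrim",(262,15),.068)]:
    print(n,onz(C,(p[0]*.7,p[1]*.7),zz).round(3))
crop(im,350,175,420,265,6.5,"c9")
```

```text
block [0.5885 0.2379] len 0.1241 wid 0.068 +y axis [-0.102  0.995] angle of +y from world y 5.88
box [ 0.5779 -0.1581] len 0.1117 wid 0.0697 +y axis [-0.048  0.999] angle of +y from world y 2.75
pliers tip [ 0.67222497 -0.08029514] pivot [ 0.6841768  -0.03979142] g [0.72589917 0.00737175] [0.68345016 0.02192014] len tip-gripmid 0.10033341011744362 tip-piv 0.04223029047971141
ydir angle from world +y -16.440267939022377
ydir angle from world +y -18.869798506549948
jar [685.8  88.8] 62.490478515625 66.02713012695312
reel yellow [ 612.3 -308.9] 50.13927459716797 50.59245300292969
stn [0.561 0.149 0.1  ]
stn [0.494 0.002 0.1  ]
stn [0.422 0.274 0.   ]
stn [ 0.465 -0.005  0.   ]
gluecap [ 0.471 -0.118  0.105]
smallreel [ 0.395 -0.174  0.02 ]
mugrim [0.723 0.162 0.068]
```

View pics/c9.png

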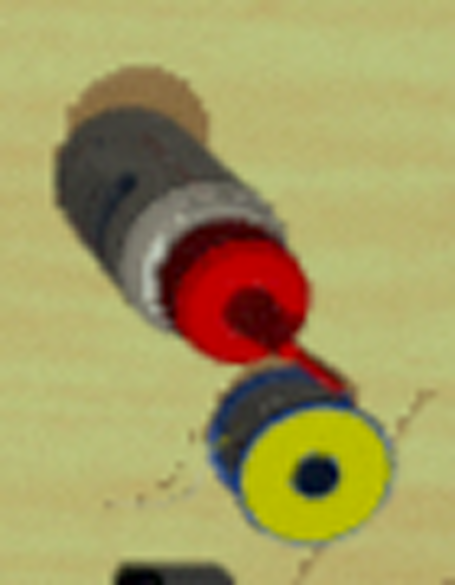

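Emit:
play_rows(
  commands="0.6 20 -10 -20 7;0.6 40 -20 -40 14;0.6 60 -30 -70 21;0.6 80 -40 -100 28;0.6 100 -50 -130 35;0.6 120 -60 -160 42;0.6 140 -72 -190 49;0.6 155 -72 -210 56;0.6 155 -72 -220 63;0.6 155 -72 -220 70",
)

```text
time: 3.45
ee_pos: [0.6842, -0.0428, 0.1318]
tcp_rot: [-178.4, 0.1, 72.9]
wrist_force: [-0.1, -0.5, -0.8]
opening: 0.0511
```

Emit:
play_rows(
  commands="0.6 0 0 0 0;0.6 0 0 0 0;0.6 0 0 0 0;0.6 0 0 0 0;0.6 0 0 0 0",
)

```text
time: 3.87
ee_pos: [0.6852, -0.0422, 0.1372]
tcp_rot: [-178.8, 0.0, 72.5]
wrist_force: [-0.1, -0.7, 0.1]
opening: 0.051
```

Run:
```python
from h import *
o=get_obs();print(o['ee_pos'],o['tcp_rot'],o['q'].round(1),o['time'],o['opening'])
im,C=snap("wrist","w3"); np.savez("w3.npz",K=C[0],e=C[1],A=C[2])
cv2.imwrite("pics/w3b.png",cv2.resize(im,(800,600),interpolation=cv2.INTER_CUBIC))
```

```text
[ 0.68519573 -0.04218917  0.13715632] [-1.78785076e+02  1.12166871e-02  7.24841222e+01] [ -3.6  24.8  23.5  89.9   0.3 103.9] 3.8667 0.050990763197211825
```

View pics/w3b.png

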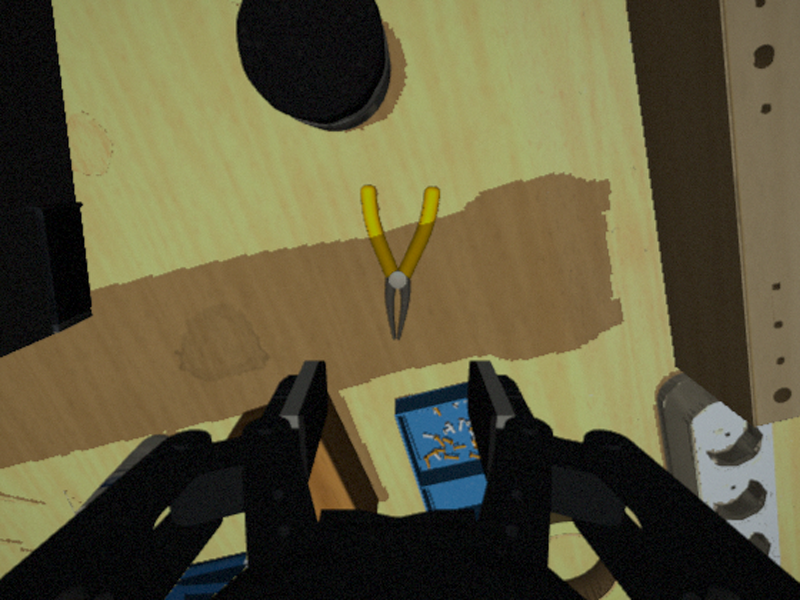

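The pliers are centred between the fingers. The pivot is at (398,280), the tip at (397,338) and the grip ends at (369,186) and (432,188) in the ×1.43 picture.

Run:
```python
from h import *
z=np.load("w3.npz");C=(z['K'],z['e'],z['A'])
f=lambda p,zz:onz(C,(p[0]*.7,p[1]*.7),zz)[:2]
tip=f((397,339),.005);piv=f((398,280),.011);g1=f((368,185),.005);g2=f((433,187),.005)
print(tip,piv,g1,g2,np.linalg.norm(tip-(g1+g2)/2))
for d in (piv-tip,(g1+g2)/2-tip):
    a=np.arctan2(-d[0],d[1]);u=d/np.linalg.norm(d);print(np.degrees(a),"grasp",tip+u*.039, "from piv",piv-u*.004, "origin",tip+.051*u)
```

```text
[ 0.67148095 -0.08120937] [ 0.68550853 -0.0393654 ] [0.68549488 0.02300073] [0.72363349 0.00973715] 0.10303410555960815
-18.5329770416408 grasp [ 0.68387711 -0.04423188] from piv [ 0.68423712 -0.04315797] origin [ 0.68769132 -0.03285418]
-18.72886690756318 grasp [ 0.68400346 -0.04427447] from piv [ 0.68422416 -0.0431536 ] origin [ 0.68785654 -0.03290989]
```

Emit:
play_rows(
  commands="0.6 -1 -1.5 -30 -1;0.6 -1 -1.5 -65 -1;0.6 -1 -1.5 -100 -1;0.6 -1 -1.5 -120 -1;0.6 -1 -1.5 -128 -1;0.6 -1 -1.5 -132 -1;0.6 -1 -1.5 -134 -1;0.6 -1 -1.5 -134 -1;0.6 -1 -1.5 -134 -1",
)

```text
time: 4.67
ee_pos: [0.6851, -0.0437, 0.0043]
tcp_rot: [-178.9, -0.0, 71.6]
wrist_force: [-0.1, 0.1, 0.3]
opening: 0.0513
```

Emit:
play_rows(
  commands="0 0 0 0 0;0 0 0 0 0;0 0 0 0 0;0 0 0 0 0;0 0 0 0 0;0 0 0 0 0;0 0 0 0 0;0 0 0 0 0",
  force=40,
)

```text
time: 5.33
ee_pos: [0.6846, -0.0436, 0.0034]
tcp_rot: [-178.8, -0.0, 71.6]
wrist_force: [-1.4, 1.6, 6.9]
opening: 0.0158
```

Emit:
play_rows(
  commands="0 0 0 20 0;0 0 0 60 0;0 0 0 100 0;0 0 0 130 0;0 -10 30 130 4;0 -23 65 130 8;0 -36 100 130 12;0 -49 140 130 16;0 -62 175 130 20;0 -75 210 130 24",
)

```text
time: 6.17
ee_pos: [0.6081, 0.1679, 0.1322]
tcp_rot: [-178.7, 0.0, 95.8]
wrist_force: [1.2, 0.6, -1.8]
opening: 0.0161
```

Emit:
play_rows(
  commands="0 -10 30 0 0;0 -20 60 0 0.3;0 -20 60 -40 0.3;0 -20 60 -60 0.3;0 -20 60 -60 0.3;0 -20 60 -60 0.3;0 -20 60 -60 0.3;0 -20 60 -60 0.3",
)

```text
time: 6.83
ee_pos: [0.5902, 0.2262, 0.0745]
tcp_rot: [-178.9, -0.0, 95.8]
wrist_force: [0.2, -0.3, -0.6]
opening: 0.0159
```

Run:
```python
from h import *
o=get_obs();print(o['ee_pos'],o['tcp_rot'],o['q'].round(1),o['time'],o['opening'])
im,C=snap("wrist","w4"); np.savez("w4.npz",K=C[0],e=C[1],A=C[2])
cv2.imwrite("pics/w4b.png",cv2.resize(im,(800,600),interpolation=cv2.INTER_CUBIC))
```

```text
[0.59015391 0.2262472  0.07447802] [-1.78874183e+02 -1.40565694e-02  9.58477770e+01] [ 20.8  17.1   6.7  80.7   0.3 105. ] 6.8333 0.01594635920128285
```

View pics/w4b.png

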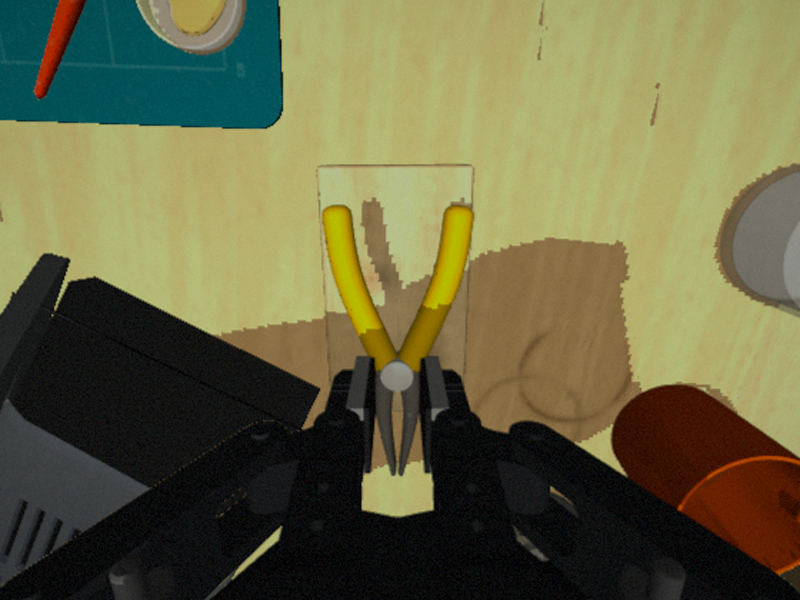

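The pliers are held straight. The block's far-end corners are visible at (317,166) and (473,164). I'll cross-check the block pose from them.

Run:
```python
from h import *
z=np.load("w4.npz");C=(z['K'],z['e'],z['A'])
f=lambda p,zz:onz(C,(p[0]*.7,p[1]*.7),zz)[:2]
a=f((317,166),.02);b=f((473,164),.02);w=b-a;ang=np.degrees(np.arctan2(w[1],w[0]));u=np.array([-np.sin(np.radians(5.9)),np.cos(np.radians(5.9))])
print(a,b,np.linalg.norm(w),ang,"centre",(a+b)/2-.0625*u)
```

```text
[0.54784678 0.29650597] [0.61596524 0.30432141] 0.06856534868398534 6.545105544994932 centre [0.58833054 0.23824476]
```

Emit:
play_rows(
  commands="0 -0.5 0 -25 0.3;0 -0.5 0 -40 0.3;0 -0.5 0 -46 0.3;0 -0.5 0 -49 0.3;0 -0.5 0 -50.5 0.3;0 -0.5 0 -50.5 0.3;0 -0.5 0 -50.5 0.3;0 -0.5 0 -50.5 0.3",
)

```text
time: 7.55
ee_pos: [0.5894, 0.2265, 0.0234]
tcp_rot: [-178.8, -0.0, 96.2]
wrist_force: [-1.5, -1.1, 6.1]
opening: 0.0164
```

Emit:
play_rows(
  commands="0.5 0 0 0 0;0.5 0 0 0 0;0.5 0 0 0 0;0.5 0 0 0 0;0.5 0 0 20 0;0.5 0 0 50 0;0.5 0 0 90 0;0.5 0 0 130 0;0.5 0 0 130 0;0.5 0 0 130 0",
)

```text
time: 8.38
ee_pos: [0.5898, 0.2268, 0.155]
tcp_rot: [-179.0, -0.0, 96.2]
wrist_force: [0.3, -0.4, -0.7]
opening: 0.0426
```

Run:
```python
from h import *
o=get_obs();print(o['ee_pos'],o['tcp_rot'],o['q'].round(1),o['time'],o['opening'])
im,C=snap("wrist","w5"); np.savez("w5.npz",K=C[0],e=C[1],A=C[2])
cv2.imwrite("pics/w5b.png",cv2.resize(im,(800,600),interpolation=cv2.INTER_CUBIC))
```

```text
[0.58979766 0.22682119 0.15495449] [-1.79001620e+02 -4.62963074e-02  9.61896455e+01] [ 20.9  16.5  14.9  89.3   0.3 104.7] 8.3833 0.042608146963949066
```

View pics/w5b.png

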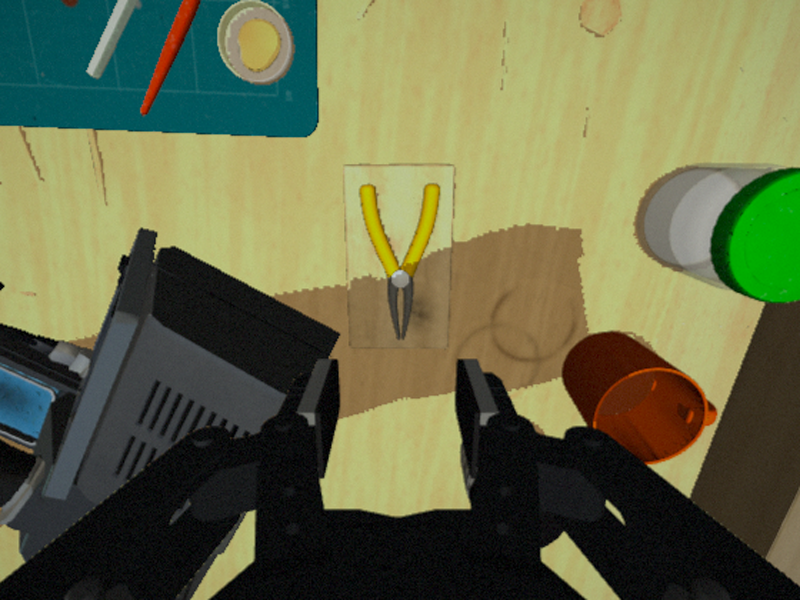

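Pliers are down flat with the jaws right, at about (400,265) on the block spanning (345–454, 165–348). Now I'll go to the reel, with the jaw axis perpendicular to its wire end.

Emit:
play_rows(
  commands="0.9 0 -30 40 4;0.9 0 -70 45 9;0.9 0 -110 45 14;0.9 0 -150 45 19;0.9 5 -190 45 24;0.9 10 -230 45 29;0.9 10 -270 45 34;0.9 10 -310 45 39;0.9 15 -350 45 44;0.9 15 -390 45 44",
)

```text
time: 9.27
ee_pos: [0.6031, -0.1655, 0.1949]
tcp_rot: [-178.7, -0.1, 140.5]
wrist_force: [0.9, -0.3, -0.1]
opening: 0.0767
```

Emit:
play_rows(
  commands="0.9 0 -35 0 0;0.9 0 -70 0 0;0.9 0 -110 -20 0;0.9 7 -143 -40 0;0.9 7 -143 -50 0;0.9 7 -143 -50 0;0.9 7 -143 -50 0;0.9 7 -143 -50 0",
)

```text
time: 9.93
ee_pos: [0.6107, -0.3056, 0.1473]
tcp_rot: [-178.7, 0.0, 140.2]
wrist_force: [-0.4, -0.1, 0.6]
opening: 0.0769
```

Run:
```python
from h import *
o=get_obs();print(o['ee_pos'],o['tcp_rot'],o['q'].round(1),o['time'],o['opening'])
im,C=snap("wrist","w6"); np.savez("w6.npz",K=C[0],e=C[1],A=C[2])
cv2.imwrite("pics/w6b.png",cv2.resize(im,(800,600),interpolation=cv2.INTER_CUBIC))
z=np.load("w5.npz");C5=(z['K'],z['e'],z['A'])
f=lambda p,zz:onz(C5,(p[0]*.7,p[1]*.7),zz)[:2]
P=[f(p,.02) for p in [(345,165),(454,165),(450,348),(350,346)]];c=np.mean(P,0);d=(P[0]+P[1]-P[2]-P[3]);print("block",c,np.degrees(np.arctan2(-d[0],d[1])))
t=f((401,339),.025);g=(f((367,186),.025)+f((432,186),.025))/2;d=g-t;print("pliers mid",(t+g)/2,np.degrees(np.arctan2(-d[0],d[1])))
```

```text
[ 0.61065758 -0.30560712  0.14731316] [-1.78728719e+02  1.77236211e-02  1.40246033e+02] [-26.1  23.2  22.6  89.7  -1.2  13.7] 9.9333 0.07685595717410239
block [0.58938369 0.23912849] 6.451306574096645
pliers mid [0.59004289 0.237165  ] 6.869718595541593
```

View pics/w6b.png

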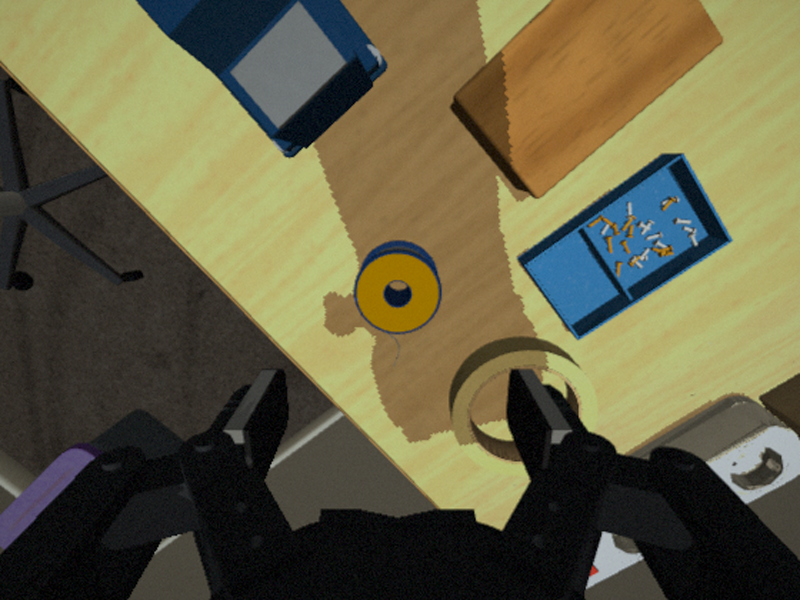

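The pliers check is within 2 mm and 0.4° of the block. The reel is at (398,292), orange in the arm's shadow with a blue rim. Its wire end points down the picture at (395,350), clear of the fingers.

Run:
```python
from h import *
im=cv2.imread("pics/w6.png");z=np.load("w6.npz");C=(z['K'],z['e'],z['A'])
hsv=cv2.cvtColor(im,cv2.COLOR_BGR2HSV)
m=cv2.inRange(hsv,(12,200,60),(35,255,255));q=np.zeros_like(m);cv2.circle(q,(278,204),34,255,-1);m&=q
h=cv2.convexHull(max(cv2.findContours(m,0,1)[0],key=cv2.contourArea))
P=np.array([onz(C,p[0],.035)[:2] for p in h]);e=cv2.fitEllipse((P*1000).astype(np.float32));print(e)
o=get_obs();print(np.array(e[0])-o['ee_pos'][:2]*1000)
```

```text
((612.3092651367188, -309.108642578125), (50.111328125, 50.40608596801758), 90.28630065917969)
[ 1.34859232 -3.56032775]
```

Emit:
play_rows(
  commands="0.9 1.5 -3.5 -30 0;0.9 1.5 -3.5 -65 0;0.9 1.5 -3.5 -100 0;0.9 1.5 -3.5 -125 0;0.9 1.5 -3.5 -138 0;0.9 1.5 -3.5 -144.5 0;0.9 1.5 -3.5 -144.5 0;0.9 1.5 -3.5 -144.5 0",
)

```text
time: 10.65
ee_pos: [0.6131, -0.3102, 0.0045]
tcp_rot: [-178.8, 0.2, 140.2]
wrist_force: [-0.1, 0.8, 0.3]
opening: 0.0769
```

Emit:
play_rows(
  commands="0.3 0 0 0 0;0.3 0 0 0 0;0.3 0 0 0 0;0.3 0 0 0 0;0.3 0 0 0 0;0.3 0 0 0 0",
  force=40,
)

```text
time: 11.15
ee_pos: [0.6131, -0.3107, 0.0047]
tcp_rot: [-178.8, 0.2, 140.2]
wrist_force: [-1.7, 0.9, 5.5]
opening: 0.0536
```

Emit:
play_rows(
  commands="0.3 0 0 15 0;0.3 0 0 50 0;0.3 0 0 85 0;0.3 0 0 115 0;0.3 -8 35 115 0;0.3 -17 75 115 0;0.3 -26 115 115 0;0.3 -35 145 115 0;0.3 -35 152 115 0;0.3 -35 152 115 0",
)

```text
time: 11.98
ee_pos: [0.5771, -0.1562, 0.1185]
tcp_rot: [-178.8, 0.1, 140.3]
wrist_force: [0.4, 0.1, -1.1]
opening: 0.054
```

Emit:
play_rows(
  commands="0.3 0 0 0 0;0.3 0 0 0 0;0.3 0 0 0 0;0.3 0 0 0 0",
)

```text
time: 12.32
ee_pos: [0.5772, -0.1593, 0.1171]
tcp_rot: [-178.7, 0.0, 140.1]
wrist_force: [0.7, 0.0, -2.7]
opening: 0.0542
```

Run:
```python
from h import *
o=get_obs();print(o['ee_pos'],o['tcp_rot'],o['q'].round(1),o['time'],o['opening'])
im,C=snap("wrist","w7"); np.savez("w7.npz",K=C[0],e=C[1],A=C[2])
cv2.imwrite("pics/w7b.png",cv2.resize(im,(800,600),interpolation=cv2.INTER_CUBIC))
im,C=snap("side","s7");crop(im,200,130,400,280,4,"s7c")
```

```text
[ 0.57716175 -0.15930535  0.11711582] [-1.78707672e+02  1.68818382e-02  1.40106908e+02] [-14.9  11.4   4.6  83.7  -1.2  25. ] 12.3167 0.054219532650493424
```

View pics/w7b.png

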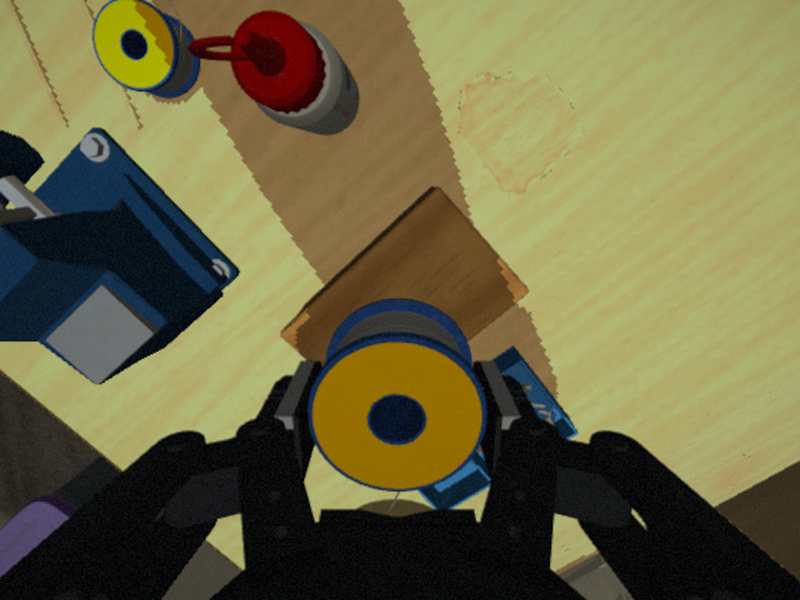

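View pics/s7c.png

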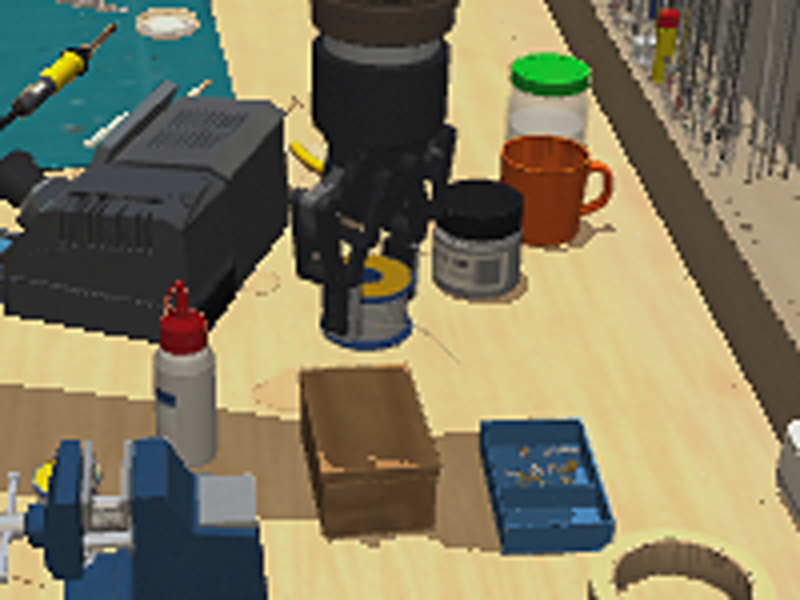

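The reel hangs level between the fingers. Next I'll work out its centre in the hand and check the box-lid corners visible at (434,187), (527,291) and (283,332).

Run:
```python
from h import *
im=cv2.imread("pics/w7.png");z=np.load("w7.npz");C=(z['K'],z['e'],z['A'])
hsv=cv2.cvtColor(im,cv2.COLOR_BGR2HSV)
m=cv2.inRange(hsv,(12,200,60),(35,255,255));q=np.zeros_like(m);cv2.circle(q,(278,290),64,255,-1);m&=q
h=cv2.convexHull(max(cv2.findContours(m,0,1)[0],key=cv2.contourArea))
for zz in (.1455,.1475):
    P=np.array([onz(C,p[0],zz)[:2] for p in h]);e=cv2.fitEllipse((P*1000).astype(np.float32));print(zz,e)
f=lambda p,zz:onz(C,(p[0]*.7,p[1]*.7),zz)[:2]
a,b,c=[f(p,.05) for p in [(434,188),(527,291),(283,332)]];print("box",a,b,c,np.linalg.norm(b-a),np.linalg.norm(c-a),(b+c)/2)
z=np.load("w1.npz");C=(z['K'],z['e'],z['A']);crop(cv2.imread("pics/w1.png"),150,25,265,110,6,"c10")
```

```text
0.1455 ((577.8211059570312, -158.45184326171875), (51.45710372924805, 51.62546157836914), 143.5637664794922)
0.1475 ((576.8264770507812, -157.5581512451172), (50.557621002197266, 50.723026275634766), 143.55950927734375)
box [ 0.53955875 -0.10588923] [ 0.60956038 -0.10128977] [ 0.54653028 -0.21338486] 0.07015258114429403 0.10772145369122271 [ 0.57804533 -0.15733732]
```

View pics/c10.png

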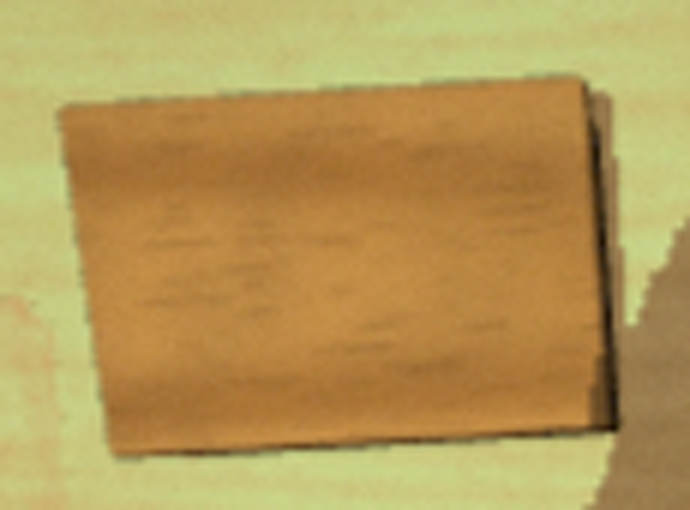

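Run:
```python
from h import *
z=np.load("w1.npz");C=(z['K'],z['e'],z['A'])
P=np.array([onz(C,(p[0]/6+150,p[1]/6+25),.05)[:2] for p in [(62,105),(583,77),(617,430),(112,455)]])
TL,TR,BR,BL=P;ax=TL+BL-TR-BR;print(P.mean(0),np.linalg.norm(ax)/2,np.linalg.norm(TL+TR-BL-BR)/2,np.degrees(np.arctan2(-ax[0],ax[1])))
```

```text
[ 0.5777649  -0.15933075] 0.11224673742651027 0.07030643492303885 2.5918520864624326
```

Emit:
play_rows(
  commands="0.3 0.5 -1 -30 0;0.3 0.5 -1 -50 0;0.3 0.5 -1 -57 0;0.3 0.5 -1 -60 0;0.3 0.5 -1 -61.5 0;0.3 0.5 -1 -61.5 0;0.3 0.5 -1 -61.5 0;0.3 0.5 -1 -61.5 0",
)

```text
time: 13.08
ee_pos: [0.5782, -0.1594, 0.0571]
tcp_rot: [-178.8, 0.1, 140.2]
wrist_force: [-0.6, 1.3, -2.4]
opening: 0.0539
```

Emit:
play_rows(
  commands="0.3 0 0 -1 0;0.3 0 0 -2 0;0.3 0 0 -2.5 0;0.3 0 0 -2.5 0",
)

```text
time: 13.42
ee_pos: [0.578, -0.1593, 0.0552]
tcp_rot: [-178.8, 0.1, 140.2]
wrist_force: [-4.3, 0.1, 7.6]
opening: 0.0541
```

Contact. I'll release and rise.

Emit:
play_rows(
  commands="0.9 0 0 0 0;0.9 0 0 0 0;0.9 0 0 0 0;0.9 0 0 0 0;0.9 0 0 0 0;0.9 0 0 20 0;0.9 0 0 60 0;0.9 0 0 100 0;0.9 0 0 130 0;0.9 0 0 130 0",
)

```text
time: 14.25
ee_pos: [0.5795, -0.1597, 0.1907]
tcp_rot: [-178.9, 0.5, 140.2]
wrist_force: [0.9, -0.4, 0.7]
opening: 0.0769
```

Run:
```python
from h import *
o=get_obs();print(o['ee_pos'],o['tcp_rot'],o['q'].round(1),o['time'],o['opening'])
im,C=snap("wrist","w8"); np.savez("w8.npz",K=C[0],e=C[1],A=C[2])
cv2.imwrite("pics/w8b.png",cv2.resize(im,(800,600),interpolation=cv2.INTER_CUBIC))
hsv=cv2.cvtColor(im,cv2.COLOR_BGR2HSV)
m=cv2.inRange(hsv,(12,200,60),(35,255,255));cs=[c for c in cv2.findContours(m,0,1)[0] if cv2.contourArea(c)>300]
for c in cs:
    h=cv2.convexHull(c);P=np.array([onz(C,p[0],.085)[:2] for p in h]);e=cv2.fitEllipse((P*1000).astype(np.float32));print(c.mean(0),e)
```

```text
[ 0.57952631 -0.1596998   0.19071637] [-178.94571116    0.52323424  140.19152808] [-14.8  11.4  12.7  91.3  -1.2  25. ] 14.25 0.07692054220532293
[[279.73913043 198.69565217]] ((577.6024169921875, -157.50839233398438), (50.275108337402344, 50.423458099365234), 79.70331573486328)
[[138.23529412  45.68067227]] ((419.123291015625, -162.42620849609375), (30.040449142456055, 30.238235473632812), 23.126144409179688)
```

View pics/w8b.png

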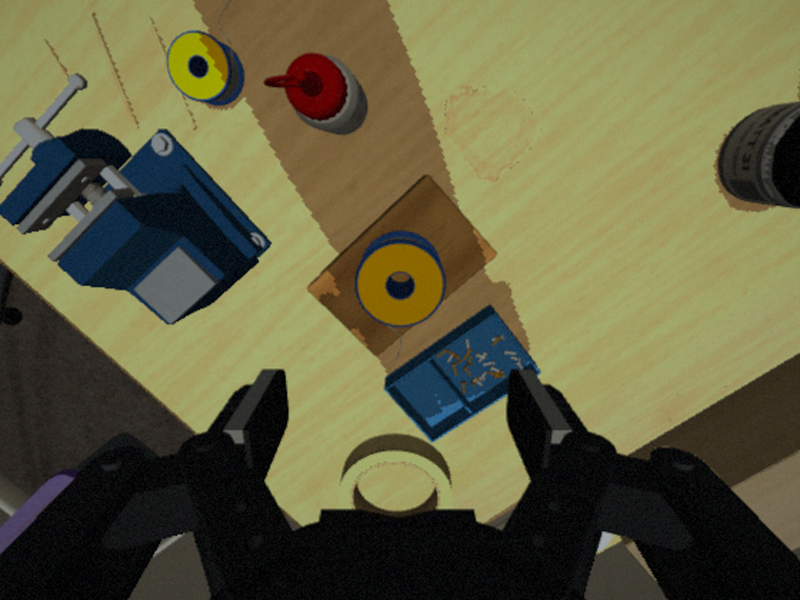

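The reel is on the lid at (0.578,-0.158) against a lid centre of (0.578,-0.159). Next is the glue bottle, at (320,90) in this view.

Emit:
play_rows(
  commands="0.9 -30 8 10 5;0.9 -65 18 10 10;0.9 -100 28 10 15;0.9 -112 33 10 15;0.9 -112 33 10 15;0.9 -112 33 10 15;0.9 -112 33 10 15;0.9 -112 33 10 15",
)

```text
time: 14.97
ee_pos: [0.4663, -0.1264, 0.1927]
tcp_rot: [-178.7, -0.0, 155.2]
wrist_force: [0.1, -0.4, -0.6]
opening: 0.0771
```

Run:
```python
from h import *
o=get_obs();print(o['ee_pos'],o['tcp_rot'],o['q'].round(1),o['time'],o['opening'])
im,C=snap("wrist","w9"); np.savez("w9.npz",K=C[0],e=C[1],A=C[2])
cv2.imwrite("pics/w9b.png",cv2.resize(im,(800,600),interpolation=cv2.INTER_CUBIC))
im=cv2.imread("pics/side0.png");crop(im,215,190,280,255,9,"c11")
```

```text
[ 0.46627759 -0.1264035   0.19269306] [-1.78710599e+02 -1.74416902e-02  1.55171398e+02] [-14.4  -4.5  -3.8  91.   -1.3  10.4] 14.9667 0.07711788043485913
```

View pics/w9b.png

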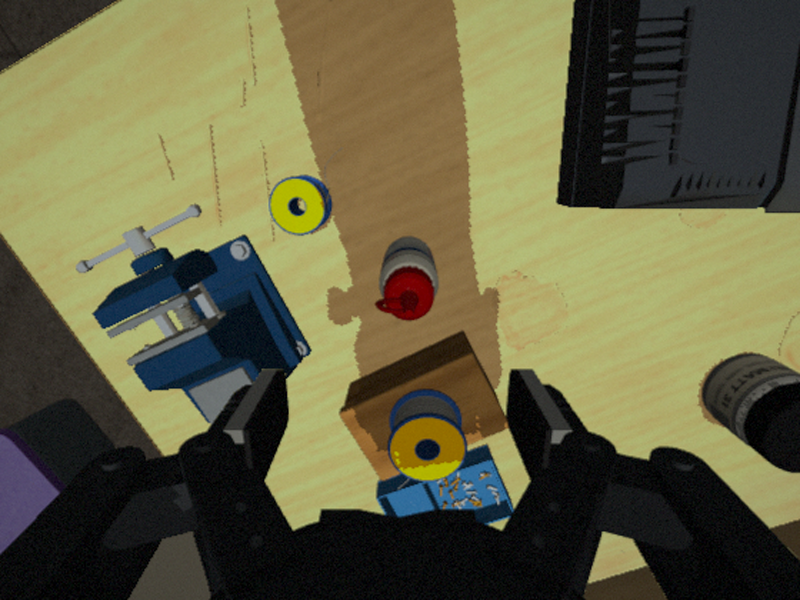

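View pics/c11.png

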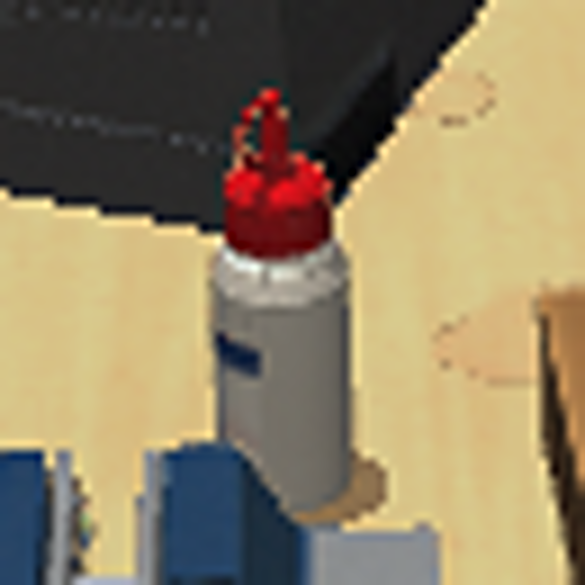

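Run:
```python
from h import *
im=cv2.imread("pics/w9.png");crop(im,255,155,315,230,9,"c12")
```

```text
(no output)
```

View pics/c12.png

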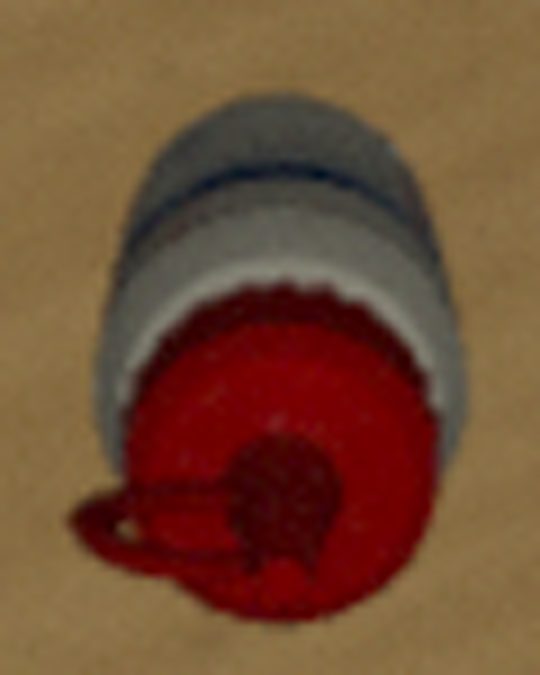

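Run:
```python
from h import *
z=np.load("w9.npz");C=(z['K'],z['e'],z['A']);S=cam("side")
def tri(a,b):
    e1,d1=ray(C,a);e2,d2=ray(S,b)
    A=np.c_[d1,-d2];t=np.linalg.lstsq(A,e2-e1,rcond=None)[0];p,q=e1+d1*t[0],e2+d2*t[1];return (p+q)/2,np.linalg.norm(p-q)
print("cap top",tri((283/9+255,470/9+155),(277/9+215,183/9+190)))
for zz in (.1,.105,.11): print(zz,onz(C,(283/9+255,470/9+155),zz).round(4))
# base from far edge at z=0: camera far/near edge
print("base near-edge",onz(C,(283/9+255,95/9+155),0).round(4),"cam",C[1].round(3))
# side axis: left/right body edges at mid height
l,r=(218/9+215,320/9+190),(352/9+215,330/9+190)
for zz in (.05,.06):print(onz(S,l,zz),onz(S,r,zz))
e,d=ray(S,((277)/9+215,183/9+190));print(S[1],d)
```

```text
cap top (array([ 0.46817491, -0.12137336,  0.09762185]), np.float64(0.00041177176648272344))
0.1 [ 0.4677 -0.121   0.1   ]
0.105 [ 0.4662 -0.1204  0.105 ]
0.11 [ 0.4648 -0.1198  0.11  ]
base near-edge [ 0.4524 -0.1135  0.    ] cam [ 0.399 -0.091  0.336]
[ 0.45012868 -0.11523867  0.05      ] [ 0.48722527 -0.12290537  0.05      ]
[ 0.45053862 -0.13071069  0.06      ] [ 0.48700962 -0.1382481   0.06      ]
[ 0.47443772 -1.03271793  0.64299258] [-0.00608131  0.85804258 -0.51354255]
```

The bottle axis is at (0.4687,-0.1212) from cap-top triangulation and the base edge.

Emit:
play_rows(
  commands="0.9 2.5 5 0 0;0.9 2.5 5 -25 0;0.9 2.5 5 -55 0;0.9 2.5 5 -85 0;0.9 2.5 5 -110 0;0.9 2.5 5 -122 0;0.9 2.5 5 -130 0;0.9 2.5 5 -130 0;0.9 2.5 5 -130 0",
)

```text
time: 15.77
ee_pos: [0.4687, -0.1212, 0.0643]
tcp_rot: [-178.7, 0.1, 155.2]
wrist_force: [0.1, 0.4, -0.2]
opening: 0.077
```

Emit:
play_rows(
  commands="0.2 0 0 0 0;0.2 0 0 0 0;0.2 0 0 0 0;0.2 0 0 0 0;0.2 0 0 0 0;0.2 0 0 0 0;0.2 0 0 0 0;0.2 0 0 0 0",
  force=25,
)

```text
time: 16.43
ee_pos: [0.4687, -0.1214, 0.0645]
tcp_rot: [-178.7, 0.1, 155.2]
wrist_force: [0.1, -0.6, 6.3]
opening: 0.0373
```

Run:
```python
from h import *
im,C=snap("side","s10");crop(im,195,150,295,260,7,"s10c")
```

```text
(no output)
```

View pics/s10c.png

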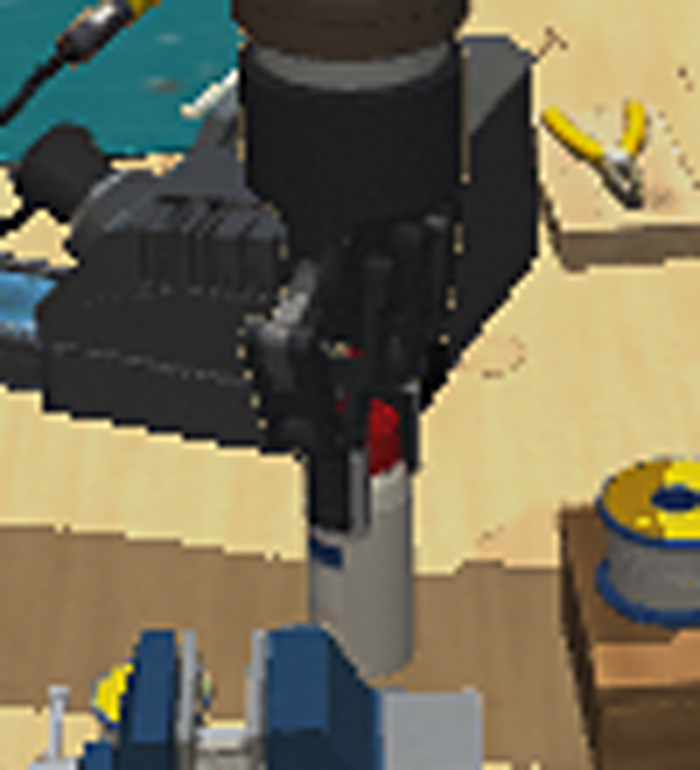

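Emit:
play_rows(
  commands="0.2 0 0 10 0;0.2 0 0 40 0;0.2 0 0 75 0;0.2 0 0 110 0;0.2 0 0 140 0;0.2 15 25 150 0;0.2 30 60 150 0;0.2 48 95 150 0;0.2 66 130 150 0;0.2 86 165 150 0",
)

```text
time: 17.32
ee_pos: [0.5543, 0.0455, 0.2142]
tcp_rot: [-178.7, 0.1, 155.2]
wrist_force: [0.4, -0.4, -0.2]
opening: 0.0374
```

Emit:
play_rows(
  commands="0.2 18 35 0 0;0.2 36 65 0 0;0.2 46 84 0 0;0.2 46 84 0 0;0.2 46 84 -30 0;0.2 46 84 -60 0;0.2 46 84 -60 0;0.2 46 84 -60 0;0.2 46 84 -60 0;0.2 46 84 -60 0",
)

```text
time: 18.15
ee_pos: [0.6008, 0.1277, 0.156]
tcp_rot: [-178.8, 0.2, 155.2]
wrist_force: [0.1, -0.6, -0.2]
opening: 0.0372
```

Run:
```python
from h import *
o=get_obs();print(o['ee_pos'],o['tcp_rot'],o['q'].round(1),o['time'],o['opening'])
im,C=snap("wrist","w11"); np.savez("w11.npz",K=C[0],e=C[1],A=C[2])
cv2.imwrite("pics/w11b.png",cv2.resize(im,(800,600),interpolation=cv2.INTER_CUBIC))
im,C=snap("side","s11");crop(im,220,110,380,240,5,"s11c")
```

```text
[0.60084944 0.12767279 0.15604375] [-1.78830677e+02  1.74895394e-01  1.55165406e+02] [12.5 13.6 11.5 88.5 -1.  37.3] 18.15 0.03718426504501424
```

View pics/w11b.png

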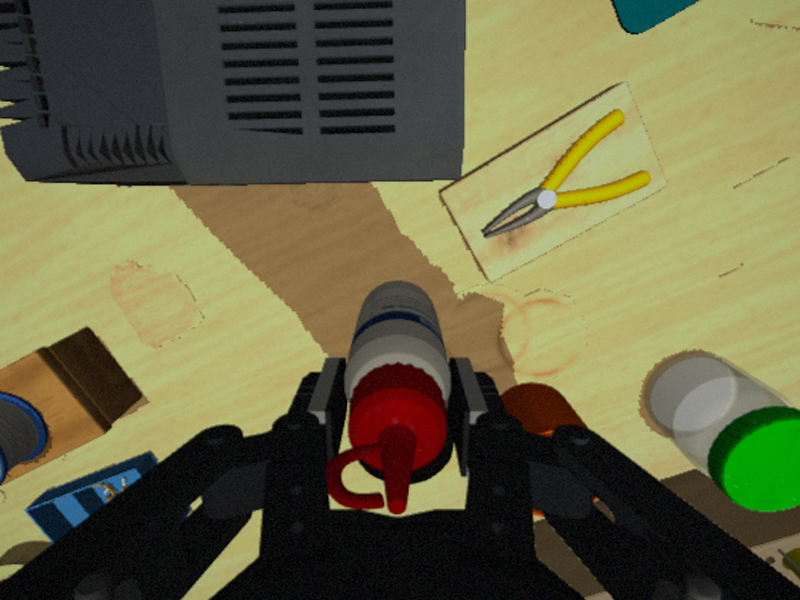

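View pics/s11c.png

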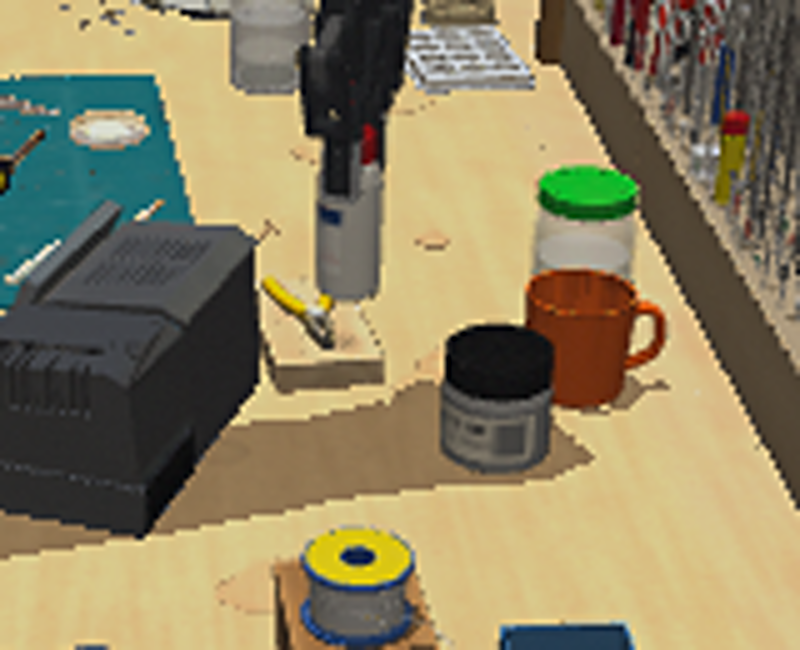

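Emit:
play_rows(
  commands="0.2 0 0 -35 0;0.2 0 0 -65 0;0.2 0 0 -80 0;0.2 0 0 -87 0;0.2 0 0 -90 0;0.2 0 0 -91 0;0.2 0 0 -91 0;0.2 0 0 -91 0",
)

```text
time: 18.92
ee_pos: [0.6009, 0.1278, 0.0643]
tcp_rot: [-178.8, 0.2, 155.2]
wrist_force: [-0.4, -1.7, 5.8]
opening: 0.0373
```

Emit:
play_rows(
  commands="0.5 0 0 0 0;0.6 0 0 0 0;0.8 0 0 0 0;0.8 0 0 0 0;0.8 0 0 0 0;0.8 0 0 15 0;0.8 0 0 45 0;0.8 0 0 80 0;0.8 0 0 115 0;0.8 0 0 135 0",
)

```text
time: 19.75
ee_pos: [0.6006, 0.128, 0.2015]
tcp_rot: [-178.9, 0.2, 155.2]
wrist_force: [1.0, -0.6, 0.2]
opening: 0.0683
```

Emit:
play_rows(
  commands="0.8 0 0 0 0;0.8 0 0 0 0;0.8 0 0 0 0",
)

```text
time: 20.0
ee_pos: [0.5999, 0.1278, 0.1963]
tcp_rot: [-178.7, -0.0, 155.2]
wrist_force: [0.9, 0.2, -1.4]
opening: 0.0685
```

Run:
```python
from h import *
o=get_obs();print(o['ee_pos'],o['tcp_rot'],o['q'].round(1),o['time'],o['opening'])
im,C=snap("wrist","w12"); np.savez("w12.npz",K=C[0],e=C[1],A=C[2])
cv2.imwrite("pics/w12b.png",cv2.resize(im,(800,600),interpolation=cv2.INTER_CUBIC))
im,C=snap("side","s12");crop(im,220,110,380,240,5,"s12c")
```

```text
[0.59985168 0.12779835 0.19630798] [-1.78679133e+02 -2.86141087e-02  1.55188971e+02] [12.5 14.1 16.6 93.3 -1.  37.3] 20.0 0.06850374201700697
```

View pics/w12b.png

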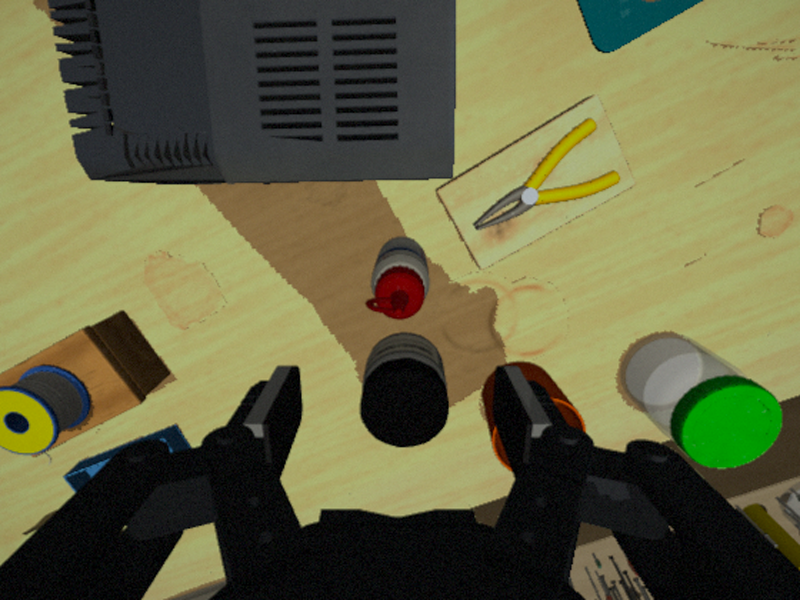

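View pics/s12c.png

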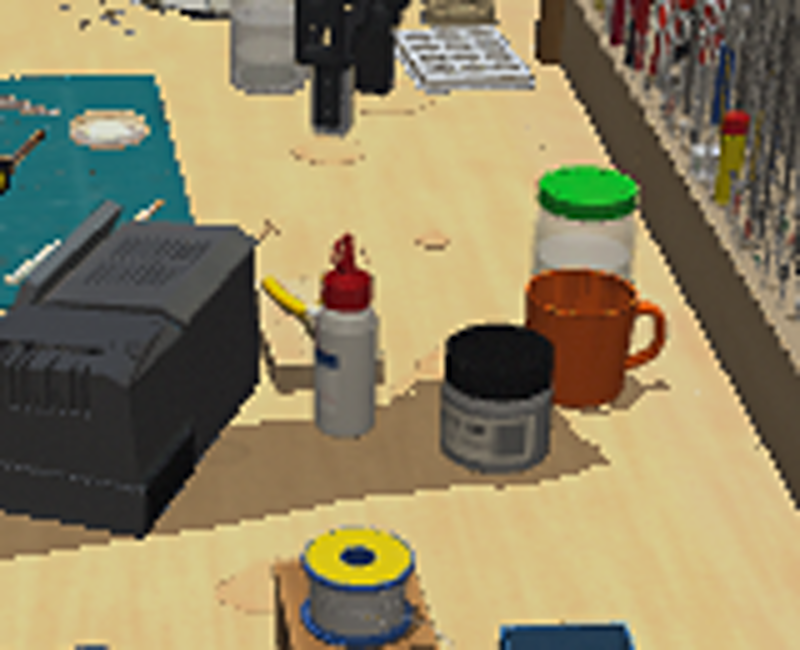

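The bottle is upright. Before choosing the jar grasp angle I'll check the clearances between jar, mug and bottle.

Run:
```python
from h import *
def L(n):
    z=np.load(n);return (z['K'],z['e'],z['A'])
C=L("w5.npz");print("mug w5",onz(C,(653*.7,415*.7),.068).round(3))
C=L("w12.npz")
im=cv2.imread("pics/w12.png")
m=cv2.inRange(im,(0,0,0),(40,40,40));q=np.zeros_like(m);cv2.circle(q,(283,282),36,255,-1);m&=q
print("jar cap near",onz(C,(404*.7,400*.7),.07).round(4))
print("glue captop",onz(C,(399*.7,294*.7),.0976).round(4), "rail",onz(C,(600*.7,470*.7),.0).round(3))
# glue base near-edge
e=onz(C,(402*.7,237*.7),0);d=(e-C[1])[:2];d/=np.linalg.norm(d);print("glue base",e[:2]+.019*d)
# block end in this view
B=np.array([onz(C,(p[0]*.7,p[1]*.7),.02)[:2] for p in [(596,97),(634,186),(478,269),(437,187)]]);print("block",B.mean(0)); 
r=(B[2]+B[3])/2;l=(B[0]+B[1])/2;u=(l-r)/np.linalg.norm(l-r);print("u",u,"right end",r,"gluegap",np.dot(r-np.array(onz(C,(399*.7,294*.7),.0976)[:2]),u)-.019)
```

```text
mug w5 [0.752 0.173 0.068]
jar cap near [0.6804 0.0935 0.07  ]
glue captop [0.5994 0.1274 0.0976] rail [0.862 0.212 0.   ]
glue base [0.60119776 0.12605605]
block [0.58829326 0.23769185]
u [-0.08241908  0.99659776] right end [0.59332441 0.17685598] gluegap 0.030784893744264245
```

Emit:
play_rows(
  commands="1 25 -12 0 -7;1 50 -24 0 -14;1 75 -34 0 -21;1 86 -39 0 -28;1 86 -39 0 -35;1 86 -39 0 -42;1 86 -39 -10 -50;1 86 -39 -20 -50;1 86 -39 -20 -50;1 86 -39 -20 -50",
)

```text
time: 20.93
ee_pos: [0.6854, 0.0887, 0.1758]
tcp_rot: [-178.6, 0.0, 105.3]
wrist_force: [-0.4, -0.3, 0.9]
opening: 0.0856
```

Emit:
play_rows(
  commands="1 0 0 0 0;1 0 0 0 0;1 0 0 0 0",
)

```text
time: 21.18
ee_pos: [0.6862, 0.0889, 0.1779]
tcp_rot: [-178.8, 0.0, 105.2]
wrist_force: [-0.1, 0.5, 0.7]
opening: 0.0853
```

Run:
```python
from h import *
o=get_obs();print(o['ee_pos'],o['tcp_rot'],o['q'].round(1),o['time'],o['opening'])
im,C=snap("wrist","w13"); np.savez("w13.npz",K=C[0],e=C[1],A=C[2])
cv2.imwrite("pics/w13b.png",cv2.resize(im,(800,600),interpolation=cv2.INTER_CUBIC))
```

```text
[0.68617802 0.08888969 0.17792769] [-1.78758852e+02  3.27399175e-02  1.05223568e+02] [ 7.5 26.3 30.  95.  -0.2 82.2] 21.1833 0.08533532526645295
```

View pics/w13b.png

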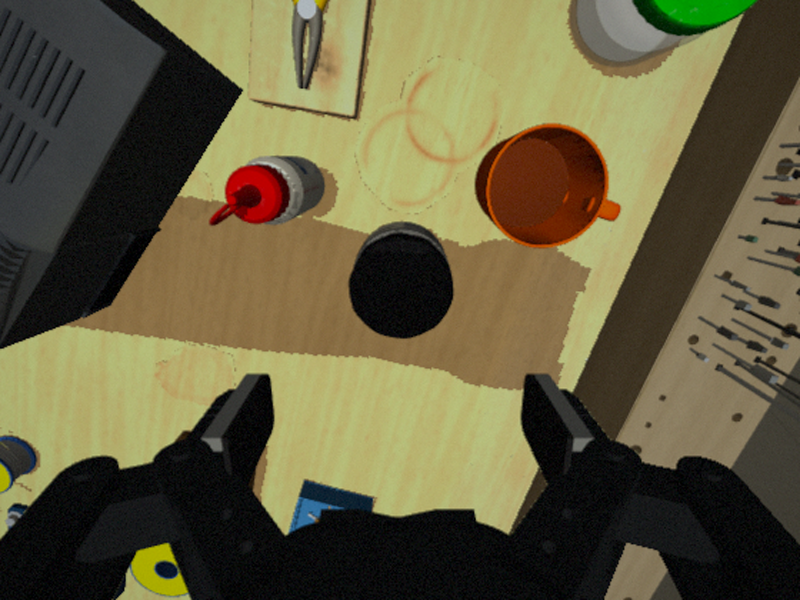

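The jar cap is at (401,286), centred between the fingers, with the mug and the glue bottle clear on both sides.

Run:
```python
from h import *
im=cv2.imread("pics/w13.png");z=np.load("w13.npz");C=(z['K'],z['e'],z['A'])
m=cv2.inRange(im,(0,0,0),(32,32,32));q=np.zeros_like(m);cv2.circle(q,(281,200),42,255,-1);m&=q
h=cv2.convexHull(max(cv2.findContours(m,0,1)[0],key=cv2.contourArea));print(h[:,0].min(0),h[:,0].max(0))
# use only lower (near) half-arc: cap top rim
for zz in (.07,):
    P=np.array([onz(C,p[0],zz)[:2] for p in h]);e=cv2.fitEllipse((P*1000).astype(np.float32));print(zz,e)
    Q=np.array([onz(C,p[0],zz)[:2] for p in h if p[0][1]>195])*1000
    A=np.c_[2*Q,np.ones(len(Q))];s=np.linalg.lstsq(A,(Q**2).sum(1),rcond=None)[0];print(s[:2],np.sqrt(s[2]+s[0]**2+s[1]**2))
```

```text
[245 163] [316 236]
0.07 ((686.841064453125, 91.5334243774414), (62.41996765136719, 65.94708251953125), 13.914864540100098)
[687.14248781  90.21267241] 31.298523804828843
```

Emit:
play_rows(
  commands="1 1 1 -40 0;1 1 1 -75 0;1 1 1 -105 0;1 1 1 -130 0;1 1 1 -150 0;1 1 1 -162 0;1 1 1 -169 0;1 1 1 -169 0;1 1 1 -169 0",
)

```text
time: 21.98
ee_pos: [0.6875, 0.0899, 0.0094]
tcp_rot: [-178.8, 0.0, 105.2]
wrist_force: [-0.3, -0.1, 1.1]
opening: 0.0854
```

Emit:
play_rows(
  commands="0.5 0 0 0 0;0.5 0 0 0 0;0.5 0 0 0 0;0.5 0 0 0 0;0.5 0 0 0 0;0.5 0 0 0 0",
  force=30,
)

```text
time: 22.48
ee_pos: [0.6881, 0.0899, 0.011]
tcp_rot: [-178.9, 0.1, 105.2]
wrist_force: [-2.5, 0.6, 5.9]
opening: 0.0657
```

Emit:
play_rows(
  commands="0.5 0 0 15 0;0.5 0 0 50 0;0.5 0 0 85 0;0.5 0 0 100 0;0.5 -20 -22 100 0;0.5 -45 -50 100 0;0.5 -70 -78 100 0;0.5 -95 -106 100 0;0.5 -116 -130 100 0;0.5 -116 -130 100 0",
)

```text
time: 23.32
ee_pos: [0.5682, -0.0437, 0.11]
tcp_rot: [-178.7, 0.1, 105.0]
wrist_force: [-0.1, -0.5, -1.0]
opening: 0.0656
```

Emit:
play_rows(
  commands="0.5 0 0 0 0;0.5 0 0 0 0;0.5 0 0 0 0;0.5 0 0 0 0",
)

```text
time: 23.65
ee_pos: [0.5717, -0.0394, 0.1084]
tcp_rot: [-178.7, 0.0, 105.3]
wrist_force: [-1.1, 1.1, -2.0]
opening: 0.0653
```

Run:
```python
from h import *
o=get_obs();print(o['ee_pos'],o['tcp_rot'],o['q'].round(1),o['time'],o['opening'])
im,C=snap("wrist","w14"); np.savez("w14.npz",K=C[0],e=C[1],A=C[2])
cv2.imwrite("pics/w14b.png",cv2.resize(im,(800,600),interpolation=cv2.INTER_CUBIC))
im,C=snap("side","s14");crop(im,200,110,380,260,4.4,"s14c")
```

```text
[ 0.5717322  -0.03940097  0.10839838] [-1.78734588e+02  2.62369938e-02  1.05254388e+02] [-3.7  8.7  0.5 83.  -0.4 71. ] 23.65 0.06528063819673385
```

View pics/w14b.png

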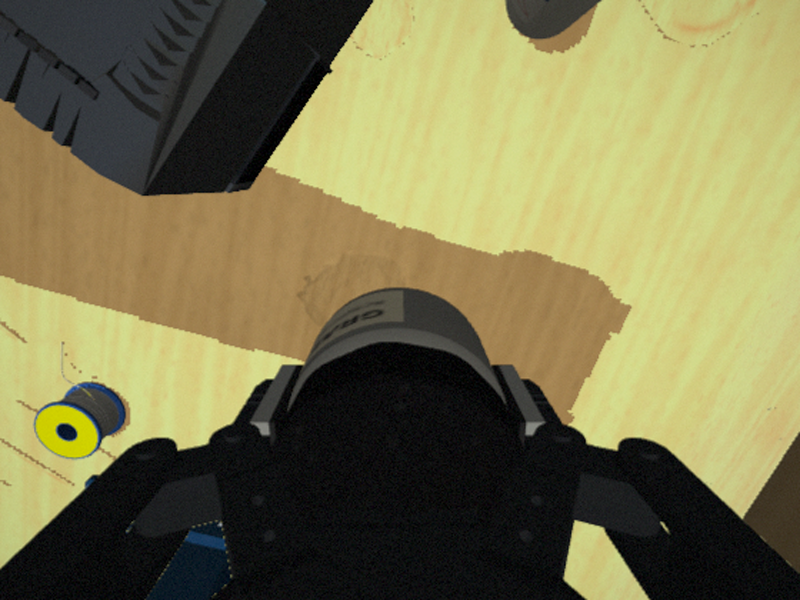

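View pics/s14c.png

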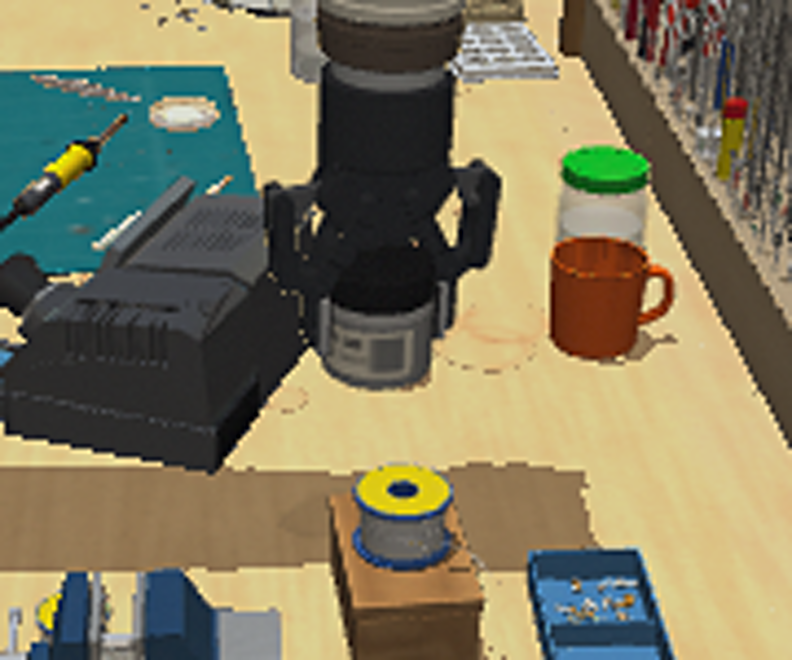

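Run:
```python
from h import *
z=np.load("w14.npz");C=(z['K'],z['e'],z['A'])
for zz in (.096,.098):
    e=onz(C,(396*.7,289*.7),zz);d=(e-C[1])[:2];d/=np.linalg.norm(d);print(e,e[:2]+.033*d)
S=cam("side")
# side: bottom centre of jar ~ crop (375,385)
print(onz(S,(375/4.4+200,386/4.4+110),.097),(onz(S,(320/4.4+200,350/4.4+110),.11)+onz(S,(432/4.4+200,355/4.4+110),.11))/2)
# station height: corner in w12 and scene
```

```text
[ 0.56442979 -0.01010356  0.096     ] [ 0.57060925 -0.04251983]
[ 0.56431632 -0.00950831  0.098     ] [ 0.57049578 -0.04192458]
[ 0.57014566 -0.06386574  0.097     ] [ 0.57206715 -0.04664801  0.11      ]
```

Emit:
play_rows(
  commands="0.5 0.5 1 -35 0;0.5 0.5 1 -65 0;0.5 0.5 1 -85 0;0.5 0.5 1 -93 0;0.5 0.5 1 -96 0;0.5 0.5 1 -97.5 0;0.5 0.5 1 -97.5 0;0.5 0.5 1 -97.5 0",
)

```text
time: 24.42
ee_pos: [0.5723, -0.0391, 0.0119]
tcp_rot: [-178.8, 0.1, 105.2]
wrist_force: [-1.2, -0.1, -2.0]
opening: 0.0652
```

Emit:
play_rows(
  commands="0.5 0 0 -1 0;0.5 0 0 -1.5 0;0.5 0 0 -1.5 0;0.5 0 0 -1.5 0",
)

```text
time: 24.75
ee_pos: [0.5723, -0.0392, 0.011]
tcp_rot: [-178.8, 0.1, 105.2]
wrist_force: [-2.5, -0.2, 6.5]
opening: 0.0656
```

Contact. I'll release, rise and then back away.

Emit:
play_rows(
  commands="1 0 0 0 0;1 0 0 0 0;1 0 0 0 0;1 0 0 0 0;1 0 0 0 0;1 0 0 15 0;1 0 0 50 0;1 0 0 90 0;1 0 0 130 0;1 0 0 170 0",
)

```text
time: 25.58
ee_pos: [0.5711, -0.0392, 0.1811]
tcp_rot: [-178.7, 0.0, 105.2]
wrist_force: [1.4, 0.7, -0.7]
opening: 0.0855
```

Emit:
play_rows(
  commands="1 0 0 40 0;1 -30 0 80 0;1 -70 0 120 0;1 -100 0 150 0;1 -100 0 150 0;1 -100 0 150 0;1 -100 0 150 0;1 -100 0 150 0;1 -100 0 150 0",
)

```text
time: 26.33
ee_pos: [0.472, -0.0391, 0.3277]
tcp_rot: [-178.6, -0.0, 105.2]
wrist_force: [0.5, 1.6, -0.4]
opening: 0.0851
```

Run:
```python
from h import *
o=get_obs();print(o['ee_pos'],o['tcp_rot'],o['q'].round(1),o['time'],o['opening'])
im,C=snap("wrist","w15"); np.savez("w15.npz",K=C[0],e=C[1],A=C[2])
cv2.imwrite("pics/w15b.png",cv2.resize(im,(800,600),interpolation=cv2.INTER_CUBIC))
im,C=snap("side","s15");crop(im,190,110,370,260,4.4,"s15c")
```

```text
[ 0.47200618 -0.03913566  0.32772555] [-1.78593749e+02 -2.04484342e-02  1.05194278e+02] [ -4.5  -0.7  15.2 107.2  -0.5  70.3] 26.3333 0.08514573471822168
```

View pics/w15b.png

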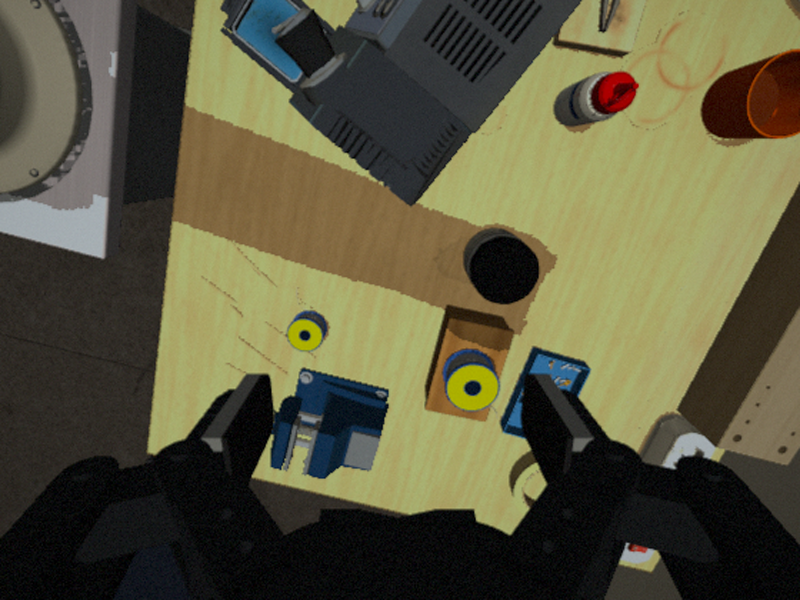

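View pics/s15c.png

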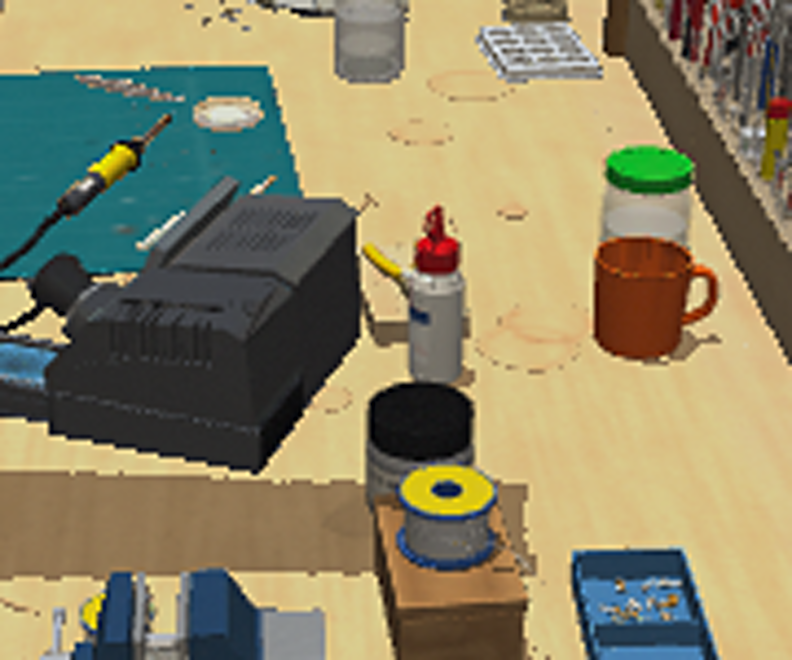

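All four are placed. One last numeric check covers the jar, the reel, and whether the tray and mug are unchanged in the side view.

Run:
```python
from h import *
im=cv2.imread("pics/w15.png");z=np.load("w15.npz");C=(z['K'],z['e'],z['A']);hsv=cv2.cvtColor(im,cv2.COLOR_BGR2HSV)
def fit(m,c,r,zz,n):
    q=np.zeros_like(m);cv2.circle(q,c,r,255,-1);h=cv2.convexHull(max(cv2.findContours(m&q,0,1)[0],key=cv2.contourArea))
    P=np.array([onz(C,p[0],zz)[:2] for p in h]);e=cv2.fitEllipse((P*1000).astype(np.float32));print(n,np.round(e[0],1),np.round(e[1],1));return np.array(e[0])/1000
r=fit(cv2.inRange(hsv,(12,180,60),(35,255,255)),(330,270),26,.085,"reel")
j=fit(cv2.inRange(im,(0,0,0),(30,30,30)),(353,187),32,.07,"jar")
a=np.radians(2.8);u=np.array([-np.sin(a),np.cos(a)]);b=np.array([.5778,-.159]);d=j-b
print("jar along",d@u*1000,"lateral",d@[u[1],-u[0]]*1000,"gap",(d@u-.0565-.033)*1000)
a0=cv2.imread("pics/side0.png");a1=cv2.imread("pics/s15.png")
for n,(x0,y0,x1,y1) in dict(tray=(318,232,355,270),mug=(325,163,356,193)).items():
    print(n,cv2.absdiff(a0,a1)[y0:y1,x0:x1].mean())
```

```text
reel [ 577.8 -157.7] [49.5 49.7]
jar [571.6 -37.1] [62.6 67.6]
jar along 122.06145802475709 lateral -0.2727711547759431 gap 32.56145802475707
tray 1.3340445708866762
mug 6.16989247311828
```

Run:
```python
from h import *
a0=cv2.imread("pics/side0.png");a1=cv2.imread("pics/s15.png")
print(cv2.absdiff(a0,a1)[163:193,335:356].mean())
o=get_obs();print(o['time'],np.abs(o['qd']).max(),o['wrist_force'])
job_done()
```

```text
1.480952380952381
26.4333 0.28741379890865665 [ 0.41043865 -0.58040672 -0.08061646]
the job is handed in; nothing more can be done
```

I placed all four items in the order asked and handed the job in at 26.4 s, with the arm raised clear and still. The last checks found nothing out of place.

| Item | Placed | Last check |
|---|---|---|
| Pliers | Flat on the block, jaws pointing right | About 2 mm from the block's centre and 0.4° off its length. Measured right after placing. |
| Solder reel | Standing on the box lid | Axis at (0.578, -0.158), lid centre at (0.578, -0.159) |
| Glue bottle | Standing between the block and the box | About 31 mm off the block's end and 2 mm or less off its line |
| Black-capped jar | Standing off the box's left end | Gap of 30–33 mm, lateral error under 1 mm |

- **Reel choice:** I used the 55 mm reel that was standing in the open. The one by the vise is about 30 mm across and was left alone.
- **Jar reading:** its final fit took in some of the cap's side, so the 33 mm end of that range probably reads a little long.
- **Mug and tray:** the side view shows neither moved. The first mug comparison disagreed, because the crop included the jar's old place; a tighter crop matched.
- **Tool tilt:** the wrist kept a tilt of about 1.2° after an early move reached a joint limit. The reel, bottle and jar still stand upright after release.

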